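Load the cup washer insert and lock the hold-down bar

TASK

Load the used steel cups into the washer insert: turn each one upside down and stand it over a spray nozzle of its own, rim flat on the insert's floor. Then lay the hold-down bar across the two end brackets, above the cups, so that its slots drop over the catches and it rests on both brackets, and turn both catches crosswise to lock it. Catches that stand askew must first be turned in line with the row so that the bar can pass, and the two bottles and the vial standing behind must be left alone.

Things in the scene. Friction and masses are not known exactly. Their poses are not given: they have to be found in the camera images.
- rack: washer insert, fixed (place and yaw vary): steel floor plate 118 mm (its x) by 472 mm (its y), floor top 20 mm above the worktop, wire rail along the edges 15 mm above the floor. 3 spray nozzles in a row along its y, and at each end of the row a bracket 36 mm wide with bar seat and catch. Origin under its centre on the worktop, z up
- nozzle_1 (a point): foot of spray nozzle 1 (in order along +y of the insert, 88 mm apart) at floor height, 20 mm above the worktop; the nozzle is an upright pin, 11 mm thick and 26 mm high. A cup stands well when the nozzle is inside it; centred leaves about 20 mm of play all round
- nozzle_2 (a point): foot of spray nozzle 2 (in order along +y of the insert, 88 mm apart) at floor height, 20 mm above the worktop; the nozzle is an upright pin, 11 mm thick and 26 mm high. A cup stands well when the nozzle is inside it; centred leaves about 20 mm of play all round
- nozzle_3 (a point): foot of spray nozzle 3 (in order along +y of the insert, 88 mm apart) at floor height, 20 mm above the worktop; the nozzle is an upright pin, 11 mm thick and 26 mm high. A cup stands well when the nozzle is inside it; centred leaves about 20 mm of play all round
- seat_left (a point): centre of the bar seat on the bracket at the +y end of the insert, 204 mm from its middle; flat, 44 by 34 mm, its top 87 mm above the worktop (3 mm above the bottoms of the upturned cups)
- seat_right (a point): the same at the -y end
- catch_left (a joint): quarter-turn catch on the +y bracket: black oblong grip 10 mm thick, 28 long, 20 high, its underside 10.5 mm above the seat, turning on a fixed boss 10 by 28 by 9 mm that locates the slot. 0 = in line with the row (the bar's slot passes within 0.15 rad), 1.571 = crosswise, over the bar (locked). Grows anticlockwise from above; stops at 0 and 1.571; turns easily, stays where left, starts anywhere between
- catch_right (a joint): the same on the -y bracket, same sense
- catch_left_grip (a point): on the pivot axis of the +y catch, 12 mm above the underside of the grip, 8 mm below its top; its x axis lies across the grip's 10 mm thickness and its y axis along the grip's length
- catch_right_grip (a point): the same for the -y catch
- bar: steel hold-down bar, 470 mm long (its y), 36 wide, 8 thick, 0.35 kg, starts flat on the worktop. At each end a slot 16.5 mm wide, 37.5 long, centred 204 mm from the middle. Grip rib 12 mm thick (x), 56 long (y), 18 high on the middle of the top (top 26 mm above the underside). Origin at the middle of the underside, z up through the rib; either end may go to either bracket
- cup_1: steel cup, one of up to 3 alike: 48 mm across the closed bottom, 56 mm across the mouth, 64 mm high, inside 50 mm, 0.07 kg. Origin at the centre of the closed bottom, z out through the mouth. Starts mouth-up. The wall acts as 8 flats: laid gently on its side it stays put, though a push rolls it (axis 22 mm up at the bottom, 26 at the mouth). Grip it across the body, 50 to 55 mm
- cup_2: steel cup, one of up to 3 alike: 48 mm across the closed bottom, 56 mm across the mouth, 64 mm high, inside 50 mm, 0.07 kg. Origin at the centre of the closed bottom, z out through the mouth. Starts mouth-up. The wall acts as 8 flats: laid gently on its side it stays put, though a push rolls it (axis 22 mm up at the bottom, 26 at the mouth). Grip it across the body, 50 to 55 mm
- cup_3: steel cup, one of up to 3 alike: 48 mm across the closed bottom, 56 mm across the mouth, 64 mm high, inside 50 mm, 0.07 kg. Origin at the centre of the closed bottom, z out through the mouth. Starts mouth-up. The wall acts as 8 flats: laid gently on its side it stays put, though a push rolls it (axis 22 mm up at the bottom, 26 at the mouth). Grip it across the body, 50 to 55 mm
- iodine_bottle: brown bottle with yellow cap, 48 mm wide, 105 mm high, loose, standing behind the insert: leave alone. Origin under its centre
- tonic_bottle: green bottle with red cap, 54 mm wide, 111 mm high, loose, standing behind the insert: leave alone. Origin under its centre
- vial_a: small capped vial, 26 mm wide, 54 mm high, loose, standing behind the insert: leave alone. Origin under its centre

How it is judged:
By the outcome, as a careful person would: the job done as asked, in the order asked, and still so for the second after the job is handed in, with the robot touching nothing.
Of cup_1, cup_2, cup_3 only 2 to 3 are there at a start; the rules pass over those that are not, and their reading is None.
At some moment in a run one of bar may be knocked a few centimetres aside while the robot is not near it.
Once in a run the grip may slacken for a moment while it holds something.
It also fails if it takes over 210 s, if anything falls off the work surface, if the arm or the gripper's body presses on something with over 40 N, if the wrist force passes 120 N, or if a joint passes its speed limit or range.

ROBOT

A 6-joint arm with a two-finger parallel gripper is mounted at the origin on a cart in front of the work surface, level with it; the furniture and walls round the work are solid. World frame = base frame: x ahead of the robot, y to its left, z up, the work surface at z = 0. Lengths are in m, angles in rad, forces in N, time in s.
With the tool pointing down it reaches from about 0.225 to 0.875 m from the base axis. Payload 3.4 kg.
Tool frame: the origin (TCP) lies on the centre line of the jaws, within the pads' length; the fingertips stand 11 mm ahead of it and the grasp point (between the pads) lies 8 mm behind it; z points along the fingers, y is the line along which they close (so a half turn about z gives the same grasp; the last joint's range is limited). The gripper opens to 85 mm and grips with 20 to 120 N. Pads are 22 mm wide; open, the fingers measure 114 mm over their backs; the gripper's body (76 mm by 85 mm) begins 54 mm behind the grasp point. The pads swing forward as they close: fully open they stand 13 mm farther back than shut.
Start: joints at [1.108, 0.276, 1.505, -0, 1.361, -0.121], TCP at [0.193, 0.542, 0.242] pointing down, gripper open.
Joint ranges: [-2.89, 2.89], [-0.75, 2.08], [0.22, 2.7], [-1.18, 4.32], [0.11, 2.71], [-2.7, 2.7]. Speed limits (rad/s): [2.57, 2.57, 3.14, 3.14, 3.14, 3.14].

INTERFACE

Orientations are given as a unit quaternion [w, x, y, z].
In Python, from rig import manip, eyes, job gives the robot as it stands.
- The arm moves only by the tool drive_tool, never from a script. Its argument "rows" is a list of rows, each a list of 3 entries, a list of its own where there are three numbers: the turn, a rotation vector about the world's x, y, z in rad, then the shift along the world's x, y, z in cm, then the finger opening in cm, from 0 to 8.54. A call has 1 to 8 rows; each row shifts and turns the commanded pose from where the row before left it; what a row does not reach is not made up. A row lasts 1/8 s, in which the tool goes at most 62.5 mm and 10.7 degrees, less where a joint would pass 70% of its speed; a pose out of reach is approached as far as the arm can. A call is refused whole if a number of a shift passes 6.25 or a number of a turn 0.188, either way. A call with a gripper value outside its range is refused whole. The fingers move at their own pace and stop on an object; "force" is the grip in N (left out, the last holds). Time passes only in rows, so rows that do not move let the fingers close. It gives the time, the measured TCP pose, the force, the opening and the grip force at its end, in the units of the state.
- manip.get_state(): the state, without advancing time (a new reading comes with each control period).
- eyes.get_image(name): name is "scene" or "top" or "wrist"; returns the picture (384x512x3 uint8, red, green, blue); there is no depth.
- eyes.get_calibration(name): a dict with "camera_matrix" (3x3 intrinsics, pixels), "view" (4x4, takes a point from world to camera coordinates). Camera axes: x right, y up, looking along -z (the intrinsics and any distortion apply to the point x, -y, -z); pixel columns grow to the right and rows downward; lengths in m; the calibration is good to about 2 mm. A picture is of the moment at which its call begins: read the wrist's pose just before it. get_calibration takes no time and is no camera call; for the wrist camera it gives the pose at the moment of the call.
- job.sign_off(): hands the job in; it is judged then, once.
The state is a dict: "clock": time; "qpos": joint angles; "qd": joint speeds; "effort": joint torques, N m; "position": TCP position; "ee_rot": TCP orientation; "contact_force": force on the tool from outside, world axes, zero at the start; "moment": the same for the moment, N m; "width": finger opening in m; "gripper_force": force on a finger pad.
Only numpy, scipy, OpenCV 4.12 (cv2) and the standard library are available. Lean on these libraries where they do the work, as an engineer would, in place of code of your own. Each camera call takes 0.05 s, during which the arm holds its last target. There are 200 camera calls.

## Working session

There is one attempt and no reset: what is moved stays moved. The work goes in short steps, Python scripts to look and compute and a tool call to move; the robot and the scene stay as the last step left them, time stands still between calls to the robot, and variables do not carry over. Pictures are saved under pics/ and viewed, at most 14 in all, crops included, and the job is handed in when it is done.

Besides the shell and the picture viewer there is one more tool, called after "Request:" in YAML: its name, and indented under it one key for each argument. drive_tool: Moves the arm, as the interface text tells. Its arguments: {"type":"object","properties":{"rows":{"type":"array"},"force":{"type":"number"}},"required":["rows"]}

```bash
ls; mkdir -p pics; cat > h.py <<'E'
import numpy as np, cv2
from rig import manip, eyes, job
def cal(n):
    c=eyes.get_calibration(n); return np.array(c["camera_matrix"]),np.array(c["view"]),c
def ray(n,u,v,z,c=None):
    K,V=(c or cal(n))[:2]
    d=np.linalg.inv(K)@[u,v,1]; d=np.array([d[0],-d[1],-d[2]])
    R=V[:3,:3]; t=V[:3,3]; o=-R.T@t; w=R.T@d
    return o+w*(z-o[2])/w[2]
def proj(n,p,c=None):
    K,V=(c or cal(n))[:2]
    q=V[:3,:3]@np.array(p)+V[:3,3]; q=K@[q[0],-q[1],-q[2]]
    return q[:2]/q[2]
def snap(n,f):
    c=cal(n); im=np.array(eyes.get_image(n)); cv2.imwrite('pics/'+f,im[:,:,::-1]); return im,c
E
python3 - <<'E'
from h import *
for n in ('top','scene'):
    im,c=snap(n,n+'0.png'); print(n,c[0].round(1).tolist(),c[1].round(3).tolist(),[k for k in c[2]])
print(manip.get_state())
E
```

```text
pics
top [[422.3, 0.0, 252.0], [0.0, 422.3, 196.0], [0.0, 0.0, 1.0]] [[-0.014, -1.0, 0.011, 0.094], [0.99, -0.012, 0.141, -0.599], [-0.141, 0.013, 0.99, -1.173], [0.0, 0.0, 0.0, 1.0]] ['camera_matrix', 'view']
scene [[355.2, 0.0, 258.5], [0.0, 355.2, 192.4], [0.0, 0.0, 1.0]] [[0.868, -0.497, 0.018, -0.464], [0.338, 0.617, 0.711, -0.335], [-0.364, -0.611, 0.703, -0.746], [0.0, 0.0, 0.0, 1.0]] ['camera_matrix', 'view']
{'clock': 0.1, 'qpos': array([ 1.10803022e+00,  2.76504573e-01,  1.50600609e+00, -2.16693286e-05,
        1.36071016e+00, -1.21014004e-01]), 'qd': array([-0.0004197 , -0.00198743, -0.00330479, -0.00060085,  0.00017644,
       -0.00080185]), 'effort': array([ 1.89668674e-03, -4.17698300e+01, -2.46403295e+01, -2.10135472e-04,
        5.81883898e-03, -2.67603262e-06]), 'position': array([0.19251777, 0.54132603, 0.24154188]), 'ee_rot': array([-2.24116706e-04,  1.70043413e-01,  9.85436236e-01, -7.82698507e-04]), 'contact_force': array([ 0.48748419, -0.71630621, -0.61556807]), 'moment': array([ 0.0557539 , -0.0096114 , -0.00778929]), 'gripper_force': 0.0, 'width': 0.08546531113408434}
```

View pics/top0.png

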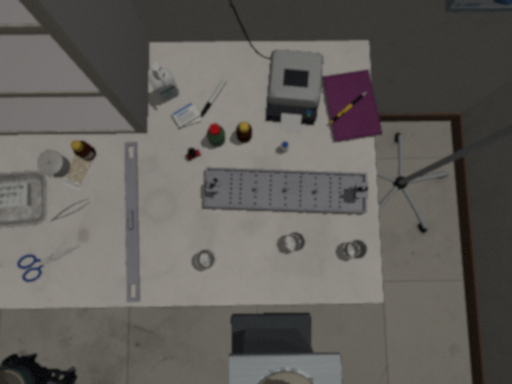

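View pics/scene0.png

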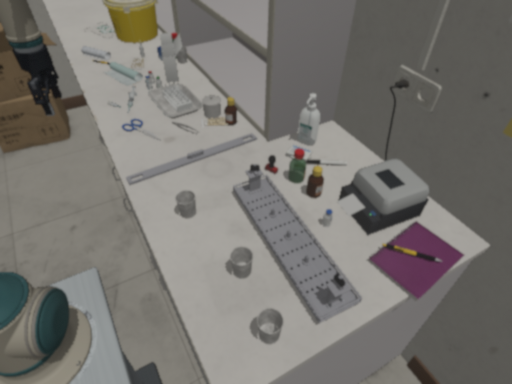

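```bash
python3 - <<'E'
from h import *
im=cv2.imread('pics/top0.png'); cv2.imwrite('pics/t1.png',cv2.resize(im[130:310,120:385],None,fx=3,fy=3,interpolation=cv2.INTER_CUBIC))
g=cv2.cvtColor(im,cv2.COLOR_BGR2GRAY)
roi=np.zeros_like(g); roi[135:302,122:376]=1
m=((g<150)&(roi>0)).astype(np.uint8)
print(g[280,160],g[190,130],g[205,230])
cs,_=cv2.findContours(m,cv2.RETR_EXTERNAL,cv2.CHAIN_APPROX_NONE)
for c in cs:
    if cv2.contourArea(c)<80: continue
    r=cv2.minAreaRect(c); b=cv2.boxPoints(r)
    print(cv2.contourArea(c),np.round(r[0],1),np.round(r[1],1),round(r[2],1),[ray('top',*p,0.008).round(3)[:2].tolist() for p in b], ray('top',*r[0],.03).round(3))
E
```

```text
135 99 95
41998.0 [248.5 218. ] [166. 253.] 90.0 [[0.795, 0.474], [0.787, -0.29], [0.296, -0.263], [0.307, 0.46]] [0.538 0.097 0.03 ]
```

View pics/t1.png

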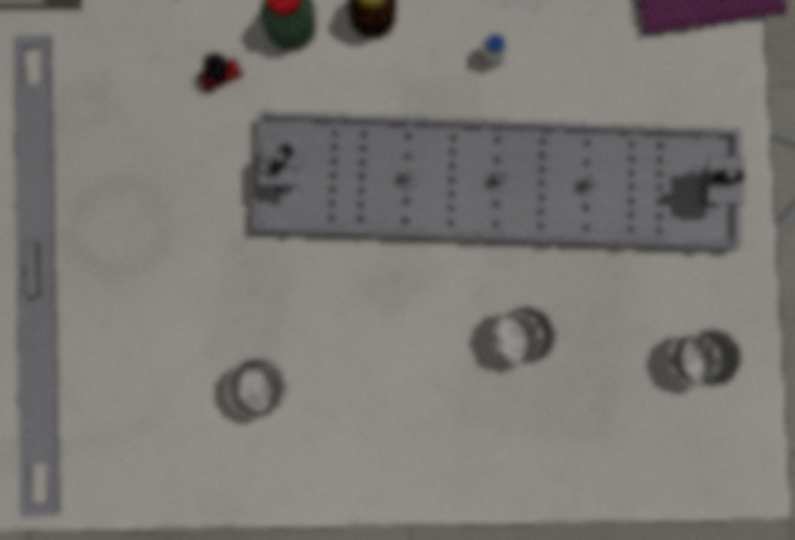

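```bash
python3 - <<'E'
from h import *
f=lambda u,v,z:ray('top',120+(u+.5)/3-.5,130+(v+.5)/3-.5,z)[:2].round(4)
print('rack',[f(*p,.03).tolist() for p in [(257,115),(738,130),(735,250),(248,236)]])
print('noz',[f(*p,.033).tolist() for p in [(404,180),(494,182),(584,186)]])
print('catch',[f(*p,.11).tolist() for p in [(280,158),(723,178)]])
print('bar',[f(*p,.008).tolist() for p in [(15,38),(50,38),(58,514),(22,514)]],'slots',[f(*p,.008).tolist() for p in [(34,67),(39,482)]],'rib',f(33,270,.026))
print('cups',[f(*p,.064).tolist() for p in [(258,388),(524,336),(709,357)]])
K,V,_=cal('wrist'); st=manip.get_state()
from scipy.spatial.transform import Rotation as R
q=st['ee_rot']; Rt=R.from_quat(q[[1,2,3,0]]).as_matrix(); o=-V[:3,:3].T@V[:3,3]
print('wrist cam in tool',Rt.T@(o-st['position']), (Rt.T@V[:3,:3].T).round(3).tolist(), K.round(1).tolist(), Rt.round(3).tolist())
E
```

```text
rack [[0.686, 0.2215], [0.6656, -0.2488], [0.5478, -0.2398], [0.5672, 0.2299]]
noz [[0.6195, 0.0789], [0.6165, -0.0082], [0.6116, -0.0954]]
catch [[0.629, 0.1926], [0.6058, -0.2098]]
bar [[0.772, 0.4657], [0.7716, 0.4308], [0.3064, 0.4116], [0.3069, 0.4457]] slots [[0.742, 0.4459], [0.3364, 0.4304]] rib [0.5374 0.4366]
cups [[0.4224, 0.2167], [0.4668, -0.0298], [0.4451, -0.2009]]
wrist cam in tool [ 0.06781976 -0.00053215 -0.13015541] [[-0.001, 0.963, 0.271], [1.0, 0.001, 0.0], [0.0, 0.271, -0.963]] [[285.6, 0.0, 254.9], [0.0, 285.6, 190.6], [0.0, 0.0, 1.0]] [[-0.942, 0.335, -0.001], [0.335, 0.942, -0.001], [0.0, -0.002, -1.0]]
```

```bash
cat >> h.py <<'E'
from scipy.spatial.transform import Rotation as R
def pose(): 
    s=manip.get_state(); return s['position'],R.from_quat(s['ee_rot'][[1,2,3,0]])
def tilt(phi,t,sx=-1):
    "tool tilted t rad outward(+)/inward(-) in the vertical plane at azimuth phi; sx=-1: tool x inward"
    r=np.array([np.cos(phi),np.sin(phi),0]); k=np.array([0,0,1.])
    z=r*np.sin(t)-k*np.cos(t); x=sx*(r*np.cos(t)+k*np.sin(t)); y=np.cross(z,x)
    return R.from_matrix(np.array([x,y,z]).T)
def down(yang):
    y=np.array([np.cos(yang),np.sin(yang),0]); z=np.array([0,0,-1.]); return R.from_matrix(np.array([np.cross(y,z),y,z]).T)
def plan(targets,p=None,Q=None,vmax=4.5,wmax=.17):
    "targets: (grasp point, Rotation[, nmin]); prints rows"
    if p is None: p,Q=pose()
    for t in targets:
        g,Rt=np.array(t[0],float),t[1]; nm=t[2] if len(t)>2 else 1
        tc=g+.008*Rt.as_matrix()[:,2]
        w=(Rt*Q.inv()).as_rotvec(); d=(tc-p)*100
        n=max(nm,int(np.ceil(np.abs(d).max()/vmax)),int(np.ceil(np.linalg.norm(w)/wmax)))
        print(n,'x',(w/n).round(4).tolist(),(d/n).round(3).tolist(),' ->',tc.round(3)); p,Q=tc,Rt
E
python3 - <<'E'
from h import *
c=np.array([.4224,.2167]); phi=np.arctan2(c[1],c[0]); T=tilt(phi,-.785); z=T.as_matrix()[:,2]
g=np.array([*c,.038])
plan([(g-.13*z,T),(g,T)])
f=lambda u,v,z:ray('top',u,v,z)[:2].round(3)
print('bottles',f(216,128,.11),f(244,126,.105),f(284,145,.054))
E
```

```text
7 x [-0.0074, 0.1149, 0.1103] [4.38, -4.075, -1.675]  -> [0.499 0.256 0.124]
3 x [0.0, 0.0, 0.0] [-2.725, -1.398, -3.065]  -> [0.417 0.214 0.032]
bottles [0.782 0.184] [0.788 0.107] [ 0.746 -0.009]
```

Request:
drive_tool:
  rows:
    - [[-0.0074, 0.1149, 0.1103], [4.38, -4.08, -1.0], 8.5]
    - [[-0.0074, 0.1149, 0.1103], [4.38, -4.08, -1.0], 8.5]
    - [[-0.0074, 0.1149, 0.1103], [4.38, -4.08, -1.0], 8.5]
    - [[-0.0074, 0.1149, 0.1103], [4.38, -4.08, -2.0], 8.5]
    - [[-0.0074, 0.1149, 0.1103], [4.38, -4.08, -2.0], 8.5]
    - [[-0.0074, 0.1149, 0.1103], [4.38, -4.08, -2.0], 8.5]
    - [[-0.0074, 0.1149, 0.1103], [4.38, -4.08, -2.0], 8.5]
    - [[0, 0, 0], [0, 0, 0], 8.5]

```text
clock: 1.1
position: [0.4984, 0.2564, 0.1262]
ee_rot: [-0.374, -0.212, 0.898, -0.09]
contact_force: [-0.9, 0.9, -0.4]
width: 0.0851
gripper_force: 0.0
```

```bash
python3 - <<'E'
from h import *
s=manip.get_state(); print(s['qpos'].round(3),s['position'].round(4),pose()[1].as_matrix().round(3).tolist())
im,c=snap('wrist','w1.png')
np.savez('w1.npz',K=c[0],V=c[1])
E
```

```text
[ 0.387  0.773  1.178 -0.062  1.978 -1.649] [0.4984 0.2564 0.1262] [[-0.63, -0.448, -0.634], [-0.314, 0.894, -0.32], [0.71, -0.002, -0.704]]
```

View pics/w1.png

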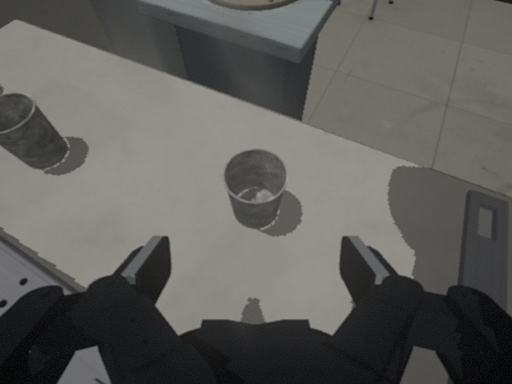

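```bash
python3 - <<'E'
from h import *
d=np.load('w1.npz'); c=(d['K'],d['V'])
for p in [(225,178),(287,178),(256,150),(256,203)]: print(ray('',*p,.064,c).round(4))
for p in [(257,228)]: print('basefront',ray('',*p,0,c).round(4))
E
```

```text
[0.4372 0.1967 0.064 ]
[0.4141 0.243  0.064 ]
[0.3995 0.2069 0.064 ]
[0.4466 0.2303 0.064 ]
basefront [0.4419 0.2292 0.    ]
```

```bash
python3 - <<'E'
from h import *
c=np.array([.423,.2185]); phi=np.arctan2(c[1],c[0]); T=tilt(phi,-.785); U=tilt(phi,.785)
g=np.array([*c,.040]); g=g-.003*T.as_matrix()[:,2]
plan([(g,T)]); p=g+.008*T.as_matrix()[:,2]
up=g+[0,0,.06]; lay=np.array([*c,.026])
zU=U.as_matrix()[:,2]
lay=lay-.003*zU
plan([(up,T),(up,U),(lay,U)],p,T)
E
```

```text
3 x [0.0005, -0.0004, 0.0036] [-2.564, -1.374, -3.095]  -> [0.42  0.217 0.036]
2 x [0.0, 0.0, 0.0] [0.0, 0.0, 3.0]  -> [0.42  0.217 0.096]
10 x [0.0721, -0.1395, 0.0] [0.1, 0.052, 0.0]  -> [0.43  0.222 0.096]
2 x [0.0, 0.0, 0.0] [-0.188, -0.097, -3.7]  -> [0.426 0.22  0.022]
```

Request:
drive_tool:
  rows:
    - [[0, 0, 0], [-1.92, -1.03, -2.32], 8.5]
    - [[0, 0, 0], [-1.92, -1.03, -2.32], 8.5]
    - [[0, 0, 0], [-1.92, -1.03, -2.32], 8.5]
    - [[0, 0, 0], [-1.92, -1.03, -2.32], 8.5]
    - [[0, 0, 0], [0, 0, 0], 4.5]
    - [[0, 0, 0], [0, 0, 0], 4.5]
    - [[0, 0, 0], [0, 0, 0], 4.5]
    - [[0, 0, 0], [0, 0, 0], 4.5]
  force: 50

```text
clock: 2.15
position: [0.42, 0.2189, 0.0424]
ee_rot: [-0.369, -0.215, 0.9, -0.089]
contact_force: [1.1, 1.7, 6.5]
width: 0.0524
gripper_force: 51.2
```

Request:
drive_tool:
  rows:
    - [[0, 0, 0], [0, 0, 1.5], 4.5]
    - [[0, 0, 0], [0, 0, 2], 4.5]
    - [[0, 0, 0], [0, 0, 2], 4.5]
    - [[0.0721, -0.1395, 0], [0.1, 0.05, 0], 4.5]
    - [[0.0721, -0.1395, 0], [0.1, 0.05, 0], 4.5]
    - [[0.0721, -0.1395, 0], [0.1, 0.05, 0], 4.5]
    - [[0.0721, -0.1395, 0], [0.1, 0.05, 0], 4.5]
    - [[0.0721, -0.1395, 0], [0.1, 0.05, 0], 4.5]

```text
clock: 3.15
position: [0.4247, 0.2208, 0.0975]
ee_rot: [0.005, -0.233, 0.972, 0.003]
contact_force: [-0.6, 0.1, -0.5]
width: 0.0524
gripper_force: 52.2
```

Request:
drive_tool:
  rows:
    - [[0.0721, -0.1395, 0], [0.1, 0.05, 0], 4.5]
    - [[0.0721, -0.1395, 0], [0.1, 0.05, 0], 4.5]
    - [[0.0721, -0.1395, 0], [0.1, 0.05, 0], 4.5]
    - [[0.0721, -0.1395, 0], [0.1, 0.05, 0], 4.5]
    - [[0.0721, -0.1395, 0], [0.1, 0.05, 0], 4.5]
    - [[0, 0, 0], [0, 0, 0], 4.5]
    - [[0, 0, 0], [0, 0, 0], 4.5]

```text
clock: 4.03
position: [0.427, 0.2451, 0.1265]
ee_rot: [0.305, -0.223, 0.922, 0.08]
contact_force: [0.4, -0.4, -0.5]
width: 0.052
gripper_force: 52.2
```

```bash
python3 - <<'E'
from h import *
s=manip.get_state(); print(s['qpos'].round(3),pose()[1].as_matrix().round(3).tolist())
im,c=snap('wrist','w2.png')
E
```

```text
[ 0.292  0.061  2.356  0.918  0.151 -2.627] [[-0.714, -0.461, 0.527], [-0.364, 0.887, 0.283], [-0.598, 0.011, -0.801]]
```

View pics/w2.png

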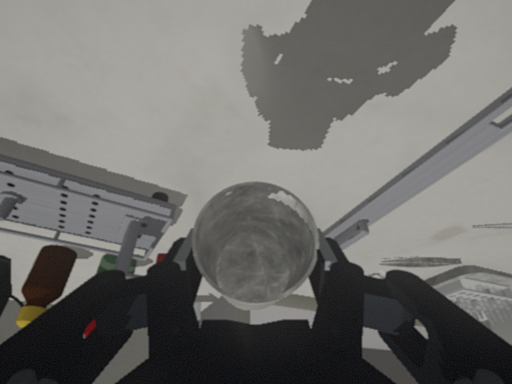

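```bash
cat >> h.py <<'E'
def fkp(P,q):
    h,L1,L2,L3=P; q2,q3,q5=q; a=q2+q3
    return np.array([L1*np.sin(q2)+L2*np.sin(a)+L3*np.sin(a+q5), h+L1*np.cos(q2)+L2*np.cos(a)+L3*np.cos(a+q5)])
def ik(P,r,z,t):
    "TCP r,z; tilt t outward -> q2,q3,q5"
    h,L1,L2,L3=P; wr=r-L3*np.sin(t); wz=z+L3*np.cos(t)-h; D=np.hypot(wr,wz)
    c=(D*D-L1*L1-L2*L2)/(2*L1*L2)
    if abs(c)>1: return None
    q3=np.arccos(c); q2=np.arctan2(wr,wz)-np.arctan2(L2*np.sin(q3),L1+L2*c)
    return np.array([q2,q3,np.pi-t-q2-q3])
E
python3 - <<'E'
from h import *
from scipy.optimize import least_squares
D=[((.2765,1.506,1.361),(np.hypot(.1925,.5413),.2415)),((.773,1.178,1.978),(np.hypot(.4984,.2564),.1262))]
f=lambda P:np.r_[tuple(fkp(P,q)-x for q,x in D)]
s=least_squares(f,[.2,.4,.4,.25]); print(s.x,s.cost**.5); P=s.x
for r in (.45,.5,.55,.62):
    for z in (.03,.06,.12):
        print(r,z,[(int(np.degrees(t)),None if ik(P,r,z,t) is None else ik(P,r,z,t).round(2).tolist()) for t in np.radians([-60,-45,15,30,45])])
E
```

```text
[0.03228858 0.78074132 0.37053282 0.46401717] 2.2784275261489166e-09
0.45 0.03 [(-59, [0.87, 1.52, 1.8]), (-45, [0.72, 1.63, 1.57]), (14, [0.19, 2.43, 0.26]), (29, [0.2, 2.77, -0.36]), (45, None)]
0.45 0.06 [(-59, [0.85, 1.49, 1.85]), (-45, [0.69, 1.6, 1.64]), (14, [0.14, 2.36, 0.38]), (29, [0.11, 2.67, -0.16]), (45, None)]
0.45 0.12 [(-59, [0.8, 1.43, 1.96]), (-45, [0.65, 1.52, 1.76]), (14, [0.06, 2.22, 0.59]), (29, [-0.01, 2.49, 0.14]), (45, [0.06, 2.88, -0.59])]
0.5 0.03 [(-59, [0.92, 1.36, 1.9]), (-45, [0.77, 1.49, 1.67]), (14, [0.24, 2.34, 0.3]), (29, [0.23, 2.67, -0.29]), (45, None)]
0.5 0.06 [(-59, [0.9, 1.34, 1.96]), (-45, [0.74, 1.46, 1.73]), (14, [0.19, 2.28, 0.41]), (29, [0.16, 2.58, -0.12]), (45, None)]
0.5 0.12 [(-59, [0.85, 1.27, 2.06]), (-45, [0.7, 1.38, 1.85]), (14, [0.12, 2.15, 0.61]), (29, [0.05, 2.42, 0.15]), (45, [0.11, 2.8, -0.55])]
0.55 0.03 [(-59, [0.97, 1.2, 2.02]), (-45, [0.82, 1.34, 1.76]), (14, [0.28, 2.25, 0.35]), (29, [0.27, 2.57, -0.22]), (45, None)]
0.55 0.06 [(-59, [0.95, 1.17, 2.07]), (-45, [0.8, 1.31, 1.82]), (14, [0.24, 2.19, 0.45]), (29, [0.21, 2.49, -0.08]), (45, [0.41, 2.98, -1.04])]
0.55 0.12 [(-59, [0.91, 1.1, 2.18]), (-45, [0.76, 1.22, 1.94]), (14, [0.18, 2.07, 0.63]), (29, [0.11, 2.35, 0.16]), (45, [0.15, 2.71, -0.5])]
0.62 0.03 [(-59, [1.06, 0.92, 2.2]), (-45, [0.9, 1.11, 1.92]), (14, [0.35, 2.11, 0.42]), (29, [0.32, 2.43, -0.13]), (45, [0.49, 2.86, -0.99])]
0.62 0.06 [(-59, [1.05, 0.89, 2.25]), (-45, [0.89, 1.07, 1.97]), (14, [0.32, 2.06, 0.51]), (29, [0.27, 2.36, -0.01]), (45, [0.38, 2.75, -0.77])]
0.62 0.12 [(-59, [1.01, 0.81, 2.37]), (-45, [0.86, 0.97, 2.1]), (14, [0.26, 1.94, 0.68]), (29, [0.18, 2.23, 0.2]), (45, [0.21, 2.58, -0.43])]
```

```bash
cat >> h.py <<'E'
from scipy.optimize import least_squares
Ez=lambda a:R.from_euler('z',a); Ey=lambda a:R.from_euler('y',a)
LO=np.array([-2.89,-.75,.22,-1.18,.11,-2.7]); HI=np.array([2.89,2.08,2.7,4.32,2.71,2.7])
C6=np.pi/2; 
def fk(P,q):
    h,a,L1,L2,L3=P
    A=Ez(q[0])*Ey(q[1]); B=A*Ey(q[2]); C=B*Ez(q[3])*Ey(q[4])
    return np.array([0,0,h])+Ez(q[0]).apply([a,0,0])+A.apply([0,0,L1])+B.apply([0,0,L2])+C.apply([0,0,L3]), C*Ez(q[5]+C6)
def ik6(P,p,Q,q0):
    f=lambda q:np.r_[10*(fk(P,q)[0]-p),(fk(P,q)[1].inv()*Q).as_rotvec()]
    s=least_squares(f,np.clip(q0,LO+.01,HI-.01),bounds=(LO,HI)); return s.x,s.cost
E
python3 - <<'E'
from h import *
import h
st=manip.get_state()
D=[([1.108,.2765,1.506,0,1.3607,-.121],[.19252,.54133,.24154],None),([.387,.773,1.178,-.062,1.978,-1.649],[.4984,.2564,.1262],[[-0.63,-0.448,-0.634],[-0.314,0.894,-0.32],[0.71,-0.002,-0.704]]),(st['qpos'],st['position'],pose()[1].as_matrix())]
for c in (1.5708,-1.5708):
    h.C6=c; print(c,[np.linalg.norm((R.from_matrix(m).inv()*fk([0]*5,q)[1]).as_rotvec()).round(3) for q,_,m in D if m is not None])
f=lambda P:np.r_[tuple(fk(P,q)[0]-x for q,x,_ in D)]
s=least_squares(f,[.2,0,.4,.4,.25]); print(s.x.round(4),s.fun.round(4)); np.save('P.npy',s.x)
E
```

```text
1.5708 [np.float64(0.0), np.float64(0.0)]
-1.5708 [np.float64(3.141), np.float64(3.142)]
[ 0.0307 -0.1119  0.7818  0.463   0.4286] [ 0.0546 -0.0461  0.0154  0.0299 -0.0674 -0.0095  0.0314 -0.0537 -0.0059]
```

```bash
python3 - <<'E'
import re
s=open('h.py').read()
s=s.replace("h,a,L1,L2,L3=P\n    A=","h,a,L1,L2,L3,b,e=P\n    A=").replace("apply([a,0,0])","apply([a,b,0])").replace("B.apply([0,0,L2])","B.apply([e,0,L2])")
open('h.py','w').write(s)
E
python3 - <<'E'
from h import *
st=manip.get_state()
D=[([1.108,.2765,1.506,0,1.3607,-.121],[.19252,.54133,.24154]),([.387,.773,1.178,-.062,1.978,-1.649],[.4984,.2564,.1262]),(st['qpos'],st['position'])]
for q,x in D: 
    print(np.round(Ez(-q[0]).apply(x),4))
for fix in (0,1):
    f=lambda P:np.r_[tuple(fk(np.r_[P[:6],P[6]*fix],q)[0]-x for q,x in D)]
    s=least_squares(f,[.2,0,.4,.4,.25,0,0]); print(s.x.round(4),s.fun.round(4))
E
```

```text
[0.5703 0.0694 0.2415]
[0.5583 0.0493 0.1262]
[0.4797 0.1115 0.1264]
[ 0.0647 -0.0042  0.6171  0.3986  0.3276  0.07    0.    ] [-0.008  -0.0149  0.0054  0.0054  0.0043  0.0017  0.0105  0.0005 -0.0071]
[0.1362 0.     0.63   0.421  0.3534 0.0694 0.0602] [-0.  0. -0.  0. -0.  0. -0.  0. -0.]
```

```bash
cat >> h.py <<'E'
P=np.array([.1362,0,.63,.421,.3534,.0694,.0602])
def check(g,Rt,q0):
    q,c=ik6(P,np.array(g)+.008*Rt.as_matrix()[:,2],Rt,q0); m=np.minimum(q-LO,HI-q); return q,c,m.min()
E
python3 - <<'E'
from h import *
q0=np.array([.4,.3,1.6,0,1.3,-.2])
for sx in (-1,1):
  for name,g in dict(cL=(.423,.2185,.04),cM=(.467,-.03,.04),cR=(.445,-.2,.04),cLhi=(.423,.2185,.12),n1=(.612,-.096,.055),n2=(.616,-.008,.055),n3=(.62,.079,.055),n3hi=(.62,.079,.12)).items():
    for t in (60,45,30,0,-30,-45,-60):
        Rt=tilt(np.pi/2,np.radians(t),sx)
        best=max((check(g,Rt,np.r_[q0[:3],q4,1.3,q6]) for q4 in (.9*np.sign(t),) for q6 in (-1.5,0,1.5)),key=lambda r:(r[1]<1e-4,r[2]))
        print(sx,name,t,best[0].round(2),'%.0e'%best[1],round(best[2],2))
E
```

```text
-1 cL 60 [-0.35  0.65  2.25  1.11  1.14  1.82] 4e-21 0.45
-1 cL 45 [-0.23  0.49  2.22  1.    0.96  2.09] 7e-23 0.48
-1 cL 30 [-0.06  0.38  2.17  0.78  0.79  2.47] 4e-30 0.23
-1 cL 0 [ 0.37  0.36  2.01 -0.07  0.78 -2.7 ] 1e-03 0.0
-1 cL -30 [ 0.63  0.53  1.83 -0.46  1.15 -2.25] 6e-30 0.45
-1 cL -45 [ 0.72  0.66  1.75 -0.58  1.36 -2.12] 1e-23 0.58
-1 cL -60 [ 0.78  0.79  1.67 -0.66  1.56 -2.03] 7e-29 0.52
-1 cM 60 [-0.74  0.72  1.91  0.71  1.42  1.94] 4e-31 0.76
-1 cM 45 [-0.66  0.58  1.95  0.63  1.23  2.07] 5e-27 0.63
-1 cM 30 [-0.55  0.46  1.98  0.51  1.05  2.26] 2e-24 0.44
-1 cM 0 [-0.02  0.33  2.11 -0.43  0.63 -2.7 ] 4e-02 0.0
-1 cM -30 [ 0.15  0.44  2.03 -0.69  0.89 -2.48] 6e-19 0.22
-1 cM -45 [ 0.29  0.56  2.02 -0.88  1.06 -2.2 ] 4e-26 0.3
-1 cM -60 [ 0.39  0.7   1.99 -1.    1.26 -2.01] 1e-30 0.18
-1 cR 60 [-0.95  0.79  1.67  0.53  1.62  1.95] 2e-24 0.75
-1 cR 45 [-0.9   0.66  1.74  0.46  1.42  2.01] 2e-30 0.69
-1 cR 30 [-0.82  0.53  1.82  0.37  1.21  2.12] 3e-26 0.58
-1 cR 0 [-0.57  0.37  1.98  0.    0.79  2.58] 2e-28 0.12
-1 cR -30 [-0.22  0.4   2.12 -0.87  0.7  -2.66] 7e-18 0.
[... 4692 characters left out ...]
1 n3 30 [-0.26  0.56  1.7   0.57  1.1  -0.58] 3e-30 0.99
1 n3 0 [ 0.02  0.51  1.66 -0.    0.97  0.02] 2e-22 0.86
1 n3 -30 [ 0.28  0.61  1.59 -0.55  1.16  0.56] 2e-31 0.63
1 n3 -45 [ 0.38  0.71  1.55 -0.74  1.32  0.74] 1e-21 0.44
1 n3 -60 [ 0.45  0.82  1.52 -0.9   1.49  0.87] 4e-24 0.28
1 n3hi 60 [-0.45  0.67  1.66  0.9   1.49 -0.86] 9e-30 1.04
1 n3hi 45 [-0.37  0.57  1.65  0.74  1.34 -0.7 ] 1e-29 1.05
1 n3hi 30 [-0.26  0.49  1.63  0.54  1.22 -0.5 ] 1e-30 1.07
1 n3hi 0 [ 0.02  0.44  1.59 -0.    1.11  0.02] 4e-20 1.0
1 n3hi -30 [ 0.28  0.54  1.53 -0.53  1.27  0.49] 3e-30 0.65
1 n3hi -45 [ 0.38  0.64  1.51 -0.73  1.41  0.66] 2e-27 0.45
1 n3hi -60 [ 0.45  0.75  1.49 -0.89  1.56  0.78] 3e-20 0.29
```

```bash
python3 - <<'E'
from h import *
p,Q=pose(); Rm=tilt(np.radians(27.5),0); A=tilt(np.pi/2,0,1); B=tilt(np.pi/2,-.785,1)
hi=[.43,.22,.13]; print(check(hi,Rm,[.33,.25,1.9,0,1,-1.3])[0].round(2))
Am=down(np.radians(60)); 
plan([(hi,Rm),(hi,Am),(hi,A),(hi,B),((.43,.22,.045),B),((.43,.22,.031),B)])
E
```

```text
[ 0.33  0.24  1.88  0.    1.02 -1.72]
4 x [-0.0761, 0.1411, 0.0012] [0.068, -0.624, -0.109]  -> [0.43  0.22  0.122]
6 x [0.0, 0.0, -0.1673] [0.0, 0.0, 0.0]  -> [0.43  0.22  0.122]
7 x [0.0, 0.0, -0.1496] [0.0, 0.0, 0.0]  -> [0.43  0.22  0.122]
5 x [-0.157, 0.0, 0.0] [0.0, -0.113, 0.047]  -> [0.43  0.214 0.124]
2 x [0.0, 0.0, 0.0] [0.0, 0.0, -4.25]  -> [0.43  0.214 0.039]
1 x [0.0, 0.0, 0.0] [0.0, 0.0, -1.4]  -> [0.43  0.214 0.025]
```

Request:
drive_tool:
  rows:
    - [[-0.0761, 0.1411, 0], [0.07, -0.62, -0.1], 4.5]
    - [[-0.0761, 0.1411, 0], [0.07, -0.62, -0.1], 4.5]
    - [[-0.0761, 0.1411, 0], [0.07, -0.62, -0.1], 4.5]
    - [[-0.0761, 0.1411, 0], [0.07, -0.62, -0.1], 4.5]
    - [[0, 0, -0.167], [0, 0, 0], 4.5]
    - [[0, 0, -0.167], [0, 0, 0], 4.5]
    - [[0, 0, -0.167], [0, 0, 0], 4.5]
    - [[0, 0, -0.167], [0, 0, 0], 4.5]

```text
clock: 5.08
position: [0.4269, 0.2452, 0.1239]
ee_rot: [0.085, 0.093, 0.992, 0.019]
contact_force: [-0.0, -0.3, -0.6]
width: 0.0527
gripper_force: 52.2
```

Request:
drive_tool:
  rows:
    - [[0, 0, -0.167], [0, 0, 0], 4.5]
    - [[0, 0, -0.167], [0, 0, 0], 4.5]
    - [[0, 0, -0.15], [0, 0, 0], 4.5]
    - [[0, 0, -0.15], [0, 0, 0], 4.5]
    - [[0, 0, -0.15], [0, 0, 0], 4.5]
    - [[0, 0, -0.15], [0, 0, 0], 4.5]
    - [[0, 0, -0.15], [0, 0, 0], 4.5]
    - [[0, 0, -0.15], [0, 0, 0], 4.5]

```text
clock: 6.08
position: [0.4272, 0.2454, 0.124]
ee_rot: [0.082, 0.65, 0.755, -0.034]
contact_force: [-0.1, 0.0, 0.2]
width: 0.0524
gripper_force: 51.9
```

Request:
drive_tool:
  rows:
    - [[0, 0, -0.15], [0, 0, 0], 4.5]
    - [[-0.157, 0, 0], [0, 0, 0], 4.5]
    - [[-0.157, 0, 0], [0, 0, 0], 4.5]
    - [[-0.157, 0, 0], [0, 0, 0], 4.5]
    - [[-0.157, 0, 0], [0, 0, 0], 4.5]
    - [[-0.157, 0, 0], [0, 0, 0], 4.5]
    - [[0, 0, 0], [0, 0, 0], 4.5]

```text
clock: 6.95
position: [0.4267, 0.2473, 0.1211]
ee_rot: [0.342, 0.618, 0.638, -0.307]
contact_force: [0.4, -0.2, -0.5]
width: 0.053
gripper_force: 51.9
```

```bash
python3 - <<'E'
from h import *
s=manip.get_state(); print(s['qpos'].round(3))
plan([((.43,.22,.045),tilt(np.pi/2,-.785,1)),((.43,.22,.029),tilt(np.pi/2,-.785,1))])
E
```

```text
[ 0.818  0.649  1.607 -0.643  1.636  1.003]
2 x [0.0847, 0.0171, -0.0229] [0.164, -1.648, -4.086]  -> [0.43  0.214 0.039]
1 x [0.0, 0.0, 0.0] [0.0, 0.0, -1.6]  -> [0.43  0.214 0.023]
```

Request:
drive_tool:
  rows:
    - [[0.085, 0.017, -0.023], [0.16, -1.65, -3.0], 4.5]
    - [[0.085, 0.017, -0.023], [0.16, -1.65, -3.0], 4.5]
    - [[0, 0, 0], [0, 0, -1.4], 4.5]
    - [[0, 0, 0], [0, 0, -1.0], 4.5]
    - [[0, 0, 0], [0, 0, -0.5], 4.5]
    - [[0, 0, 0], [0, 0, -0.5], 4.5]
    - [[0, 0, 0], [0, 0, 0], 4.5]

```text
clock: 7.82
position: [0.4291, 0.2136, 0.03]
ee_rot: [0.27, 0.655, 0.653, -0.269]
contact_force: [-0.3, 0.1, -0.5]
width: 0.0523
gripper_force: 52.1
```

Request:
drive_tool:
  rows:
    - [[0, 0, 0], [0, 0, -0.3], 4.5]
    - [[0, 0, 0], [0, 0, 0], 4.5]

```text
clock: 8.07
position: [0.4293, 0.2133, 0.0273]
ee_rot: [0.27, 0.655, 0.653, -0.269]
contact_force: [-0.1, -1.0, -0.7]
width: 0.0525
gripper_force: 52.1
```

Request:
drive_tool:
  rows:
    - [[0, 0, 0], [0, 0, -0.3], 4.5]
    - [[0, 0, 0], [0, 0, 0], 4.5]

```text
clock: 8.32
position: [0.4293, 0.2126, 0.0267]
ee_rot: [0.271, 0.655, 0.652, -0.27]
contact_force: [-2.1, 1.9, 11.8]
width: 0.0523
gripper_force: 53.7
```

Request:
drive_tool:
  rows:
    - [[0, 0, 0], [0, 0, 0], 6.0]
    - [[0, 0, 0], [0, 0, 0], 6.5]
    - [[0, 0, 0], [0, 0, 0], 8.5]
    - [[0, 0, 0], [0, 0, 0], 8.5]
    - [[0, 0, 0], [0, 2, 2], 8.5]
    - [[0, 0, 0], [0, 3, 3], 8.5]
    - [[0, 0, 0], [0, 3, 3], 8.5]

```text
clock: 9.2
position: [0.4291, 0.2937, 0.1049]
ee_rot: [0.269, 0.655, 0.653, -0.269]
contact_force: [0.8, 1.0, -0.5]
width: 0.0851
gripper_force: 0.0
```

```bash
python3 - <<'E'
from h import *
T=tilt(np.pi/2,np.radians(60),1); z=T.as_matrix()[:,2]; g=np.array([.429,.200,.027])
plan([((.429,.2,.16),tilt(np.pi/2,.0,1)),(g-.10*z,T),(g,T)])
E
```

```text
5 x [0.1564, -0.0, 0.0006] [-0.002, -1.873, 0.942]  -> [0.429 0.2   0.152]
7 x [0.1496, 0.0, 0.0] [0.0, -1.138, -1.129]  -> [0.429 0.12  0.073]
2 x [0.0, 0.0, 0.0] [0.0, 4.33, -2.5]  -> [0.429 0.207 0.023]
```

Request:
drive_tool:
  rows:
    - [[0.156, 0, 0], [0, -1.87, 0.94], 8.5]
    - [[0.156, 0, 0], [0, -1.87, 0.94], 8.5]
    - [[0.156, 0, 0], [0, -1.87, 0.94], 8.5]
    - [[0.156, 0, 0], [0, -1.87, 0.94], 8.5]
    - [[0.156, 0, 0], [0, -1.87, 0.94], 8.5]
    - [[0.15, 0, 0], [0, -1.1, 0], 8.5]
    - [[0.15, 0, 0], [0, -1.1, 0], 8.5]
    - [[0.15, 0, 0], [0, -1.1, 0], 8.5]

```text
clock: 10.2
position: [0.4292, 0.1661, 0.1521]
ee_rot: [-0.158, 0.69, 0.688, 0.159]
contact_force: [-0.9, -0.5, -0.6]
width: 0.0848
gripper_force: 0.0
```

Request:
drive_tool:
  rows:
    - [[0.15, 0, 0], [0, -1.1, -1], 8.5]
    - [[0.15, 0, 0], [0, -1.1, -1], 8.5]
    - [[0.15, 0, 0], [0, -1.1, -1], 8.5]
    - [[0.15, 0, 0], [0, -1.1, -1], 8.5]
    - [[0, 0, 0], [0, 0, 0], 8.5]

```text
clock: 10.82
position: [0.4297, 0.1207, 0.1085]
ee_rot: [-0.357, 0.615, 0.608, 0.353]
contact_force: [-0.9, 0.8, 0.5]
width: 0.0849
gripper_force: 0.0
```

```bash
python3 - <<'E'
from h import *
T=tilt(np.pi/2,np.radians(60),1); z=T.as_matrix()[:,2]; g=np.array([.429,.200,.027])
s=manip.get_state(); print(s['position'],s['qpos'].round(2))
plan([(g-.10*z,T),(g,T)])
im,c=snap('wrist','w3.png'); print(proj('',g,c),proj('',[.429,.17,.022],c),proj('',[.429,.234,.026],c))
np.savez('w3.npz',K=c[0],V=c[1])
E
```

```text
[0.42969068 0.12068626 0.10853761] [-0.56  0.52  2.12  0.85  1.35 -1.13]
1 x [-0.0038, -0.01, 0.0052] [-0.069, -0.036, -3.554]  -> [0.429 0.12  0.073]
2 x [0.0, 0.0, 0.0] [0.0, 4.33, -2.5]  -> [0.429 0.207 0.023]
[253.90170924 223.14521397] [254.09750089 254.99959206] [253.79601463 196.57115935]
```

View pics/w3.png

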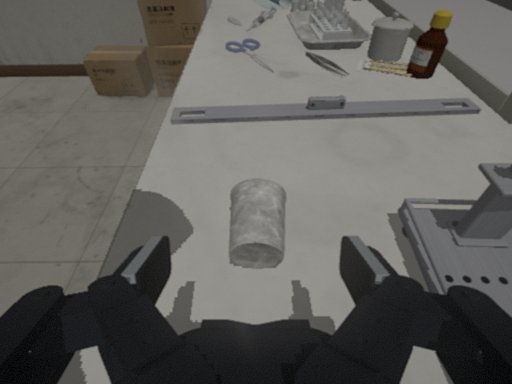

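Request:
drive_tool:
  rows:
    - [[0, 0, 0], [0, 0, -1.7], 8.5]
    - [[0, 0, 0], [0, 0, -1.8], 8.5]
    - [[0, 0, 0], [0, 2.2, -1.25], 8.5]
    - [[0, 0, 0], [0, 2.2, -1.25], 8.5]
    - [[0, 0, 0], [0, 2.2, -1.25], 8.5]
    - [[0, 0, 0], [0, 2.0, -1.2], 8.5]
    - [[0, 0, 0], [0, 0, 0], 8.5]

```text
clock: 11.75
position: [0.4276, 0.2104, 0.0265]
ee_rot: [-0.356, 0.612, 0.612, 0.352]
contact_force: [-0.0, -0.1, -0.0]
width: 0.0848
gripper_force: 0.0
```

Request:
drive_tool:
  rows:
    - [[0, 0, 0], [0, 0, 0], 4.5]
    - [[0, 0, 0], [0, 0, 0], 4.5]
    - [[0, 0, 0], [0, 0, 0], 4.5]
    - [[0, 0, 0], [0, 0, 0], 4.5]
  force: 50

```text
clock: 12.25
position: [0.4299, 0.2082, 0.0273]
ee_rot: [-0.354, 0.613, 0.611, 0.354]
contact_force: [0.5, -4.1, 4.6]
width: 0.05
gripper_force: 51.9
```

```bash
python3 - <<'E'
from h import *
p,Q=pose(); T=tilt(np.pi/2,np.radians(60),1); B=tilt(np.pi/2,-np.radians(30),1); A=tilt(np.pi/2,np.radians(15),1)
g=p-.008*Q.as_matrix()[:,2]; print(g)
n=np.array([.612,-.0955]); 
plan([(g+[0,0,.08],T),((.45,.13,.16),A),((.47,.05,.16),B),((*n,.14),B),((*n,.07),B),((*n,.058),B)])
E
```

```text
[0.42992098 0.20127769 0.03128337]
2 x [-0.0011, -0.0008, 0.0011] [-0.0, -0.0, 3.999]  -> [0.43  0.208 0.107]
5 x [-0.1571, 0.0, 0.0] [0.402, -1.523, 0.9]  -> [0.45  0.132 0.152]
5 x [-0.1571, 0.0, 0.0] [0.4, -1.721, 0.016]  -> [0.47  0.046 0.153]
4 x [0.0, 0.0, 0.0] [3.55, -3.638, -0.5]  -> [ 0.612 -0.1    0.133]
2 x [0.0, 0.0, 0.0] [0.0, 0.0, -3.5]  -> [ 0.612 -0.1    0.063]
1 x [0.0, 0.0, 0.0] [0.0, 0.0, -1.2]  -> [ 0.612 -0.1    0.051]
```

Request:
drive_tool:
  rows:
    - [[0, 0, 0], [0, 0, 2], 4.5]
    - [[0, 0, 0], [0, 0, 3], 4.5]
    - [[0, 0, 0], [0, 0, 3], 4.5]
    - [[-0.15, 0, 0], [0.4, -1.5, 0.9], 4.5]
    - [[-0.15, 0, 0], [0.4, -1.5, 0.9], 4.5]
    - [[-0.15, 0, 0], [0.4, -1.5, 0.9], 4.5]
    - [[-0.15, 0, 0], [0.4, -1.5, 0.9], 4.5]
    - [[-0.15, 0, 0], [0.4, -1.5, 0.9], 4.5]

```text
clock: 13.25
position: [0.449, 0.1325, 0.1524]
ee_rot: [-0.103, 0.701, 0.698, 0.103]
contact_force: [-1.3, 1.0, -1.0]
width: 0.0504
gripper_force: 52.0
```

Request:
drive_tool:
  rows:
    - [[-0.15, 0, 0], [0.4, -1.7, 0], 4.5]
    - [[-0.15, 0, 0], [0.4, -1.7, 0], 4.5]
    - [[-0.15, 0, 0], [0.4, -1.7, 0], 4.5]
    - [[-0.15, 0, 0], [0.4, -1.7, 0], 4.5]
    - [[-0.15, 0, 0], [0.4, -1.7, 0], 4.5]
    - [[-0.1, 0, 0], [3.5, -3.6, 0], 4.5]
    - [[0, 0, 0], [3.5, -3.6, 0], 4.5]
    - [[0, 0, 0], [3.5, -3.6, 0], 4.5]

```text
clock: 14.25
position: [0.5748, -0.0599, 0.1507]
ee_rot: [0.192, 0.681, 0.68, -0.193]
contact_force: [-0.8, 0.4, -0.8]
width: 0.0501
gripper_force: 51.9
```

Request:
drive_tool:
  rows:
    - [[0, 0, 0], [3.5, -2.8, 0], 4.5]
    - [[0, 0, 0], [0, 0, 0], 4.5]
    - [[0, 0, 0], [0, 0, 0], 4.5]

```text
clock: 14.62
position: [0.608, -0.0874, 0.1508]
ee_rot: [0.191, 0.682, 0.679, -0.193]
contact_force: [-0.2, -0.9, -0.2]
width: 0.0506
gripper_force: 52.0
```

```bash
python3 - <<'E'
from h import *
s=manip.get_state(); print(s['position'],s['qpos'].round(2))
B=tilt(np.pi/2,-np.radians(30),1); n=np.array([.612,-.0875])
plan([((*n,.12),B),((*n,.053),B)])
im,c=snap('wrist','w4.png'); np.savez('w4.npz',K=c[0],V=c[1])
print([proj('',x,c).round(0).tolist() for x in [(.6195,.0789,.046),(.6165,-.008,.046),(.612,-.0955,.046)]])
E
```

```text
[ 0.60796406 -0.08742369  0.1507611 ] [ 0.05  0.45  1.62 -0.6   1.18  0.31]
1 x [0.0272, -0.0015, 0.004] [0.404, -0.408, -3.769]  -> [ 0.612 -0.092  0.113]
2 x [0.0, 0.0, 0.0] [0.0, 0.0, -3.35]  -> [ 0.612 -0.092  0.046]
[[287.0, -300.0], [269.0, 8.0], [260.0, 138.0]]
```

View pics/w4.png

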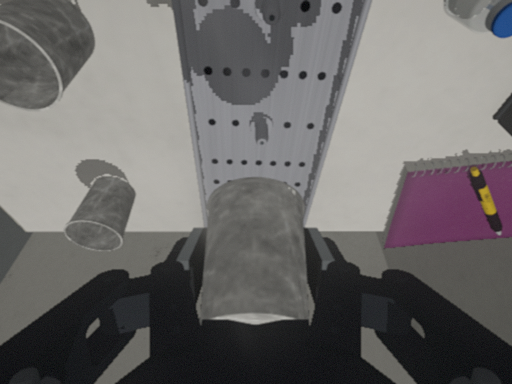

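Request:
drive_tool:
  rows:
    - [[0.027, 0, 0.004], [0.4, -0.4, -2], 4.5]
    - [[0, 0, 0], [0, 0, -3], 4.5]
    - [[0, 0, 0], [0, 0, -3], 4.5]
    - [[0, 0, 0], [0, 0, -1.5], 4.5]
    - [[0, 0, 0], [0, 0, -0.6], 4.5]
    - [[0, 0, 0], [0, 0, 0], 4.5]

```text
clock: 15.42
position: [0.6134, -0.0911, 0.0512]
ee_rot: [0.184, 0.682, 0.683, -0.183]
contact_force: [0.1, -0.3, -1.1]
width: 0.0501
gripper_force: 52.0
```

Request:
drive_tool:
  rows:
    - [[0, 0, 0], [0, 0, -0.3], 4.5]
    - [[0, 0, 0], [0, 0, 0], 4.5]

```text
clock: 15.68
position: [0.6139, -0.0914, 0.0485]
ee_rot: [0.184, 0.683, 0.683, -0.182]
contact_force: [0.4, 0.5, -0.5]
width: 0.0501
gripper_force: 52.1
```

Request:
drive_tool:
  rows:
    - [[0, 0, 0], [0, 0, -0.2], 4.5]
    - [[0, 0, 0], [0, 0, 0], 4.5]

```text
clock: 15.92
position: [0.614, -0.091, 0.0477]
ee_rot: [0.185, 0.683, 0.683, -0.182]
contact_force: [-0.8, 4.5, 8.1]
width: 0.0506
gripper_force: 53.1
```

Request:
drive_tool:
  rows:
    - [[0, 0, 0], [0, 0, 0], 5.8]
    - [[0, 0, 0], [0, 0, 0], 6.3]
    - [[0, 0, 0], [0, 0, 0], 6.4]
    - [[0, 0, 0], [0, 1.0, 1.73], 6.4]
    - [[0, 0, 0], [0, 2, 3.46], 6.4]
    - [[0, 0, 0], [0, 2, 3.46], 6.4]
    - [[0, 0, 0], [0, 0, 3], 6.4]
    - [[0, 0, 0], [0, 0, 0], 8.5]

```text
clock: 16.92
position: [0.6147, -0.0411, 0.1647]
ee_rot: [0.186, 0.683, 0.683, -0.181]
contact_force: [0.2, 0.3, -0.7]
width: 0.0799
gripper_force: 0.0
```

```bash
python3 - <<'E'
from h import *
p,Q=pose(); T=tilt(np.pi/2,np.radians(60),1); z=T.as_matrix()[:,2]; A=tilt(np.pi/2,np.radians(15),1)
g=np.array([.4451,-.2009,.042])-.006*z
plan([((.53,-.15,.2),A),(g-.09*z+[0,0,.03],T)])
im=np.array(eyes.get_image('top')); cv2.imwrite('pics/top1.png',cv2.resize(im[130:310,120:385],None,fx=3,fy=3,interpolation=cv2.INTER_CUBIC)[:,:,::-1])
E
```

```text
5 x [0.1572, 0.0013, 0.0002] [-1.694, -2.136, 0.551]  -> [ 0.53  -0.148  0.192]
5 x [0.1571, 0.0, 0.0] [-1.698, -2.584, -1.525]  -> [ 0.445 -0.277  0.116]
```

View pics/top1.png

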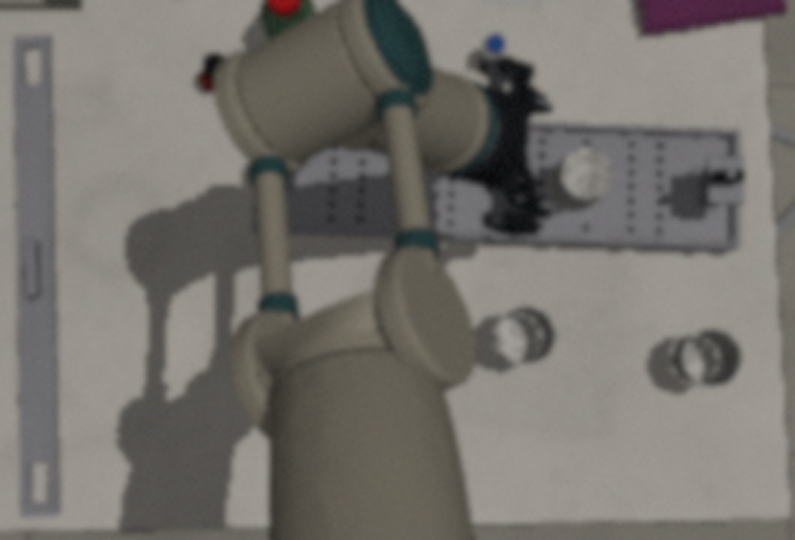

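Request:
drive_tool:
  rows:
    - [[0.15, 0, 0], [-1.5, -2.0, 0.6], 8.5]
    - [[0.15, 0, 0], [-1.5, -2.0, 0.6], 8.5]
    - [[0.15, 0, 0], [-1.5, -2.0, 0.6], 8.5]
    - [[0.15, 0, 0], [-1.5, -2.0, 0.6], 8.5]
    - [[0.15, 0, 0], [-1.5, -2.0, 0.6], 8.5]
    - [[0.15, 0, 0], [-1.7, -2.5, 0], 8.5]
    - [[0.15, 0, 0], [-1.7, -2.5, 0], 8.5]
    - [[0.15, 0, 0], [-1.7, -2.5, 0], 8.5]

```text
clock: 17.98
position: [0.4861, -0.2175, 0.1913]
ee_rot: [-0.236, 0.667, 0.666, 0.237]
contact_force: [0.2, 0.3, -0.8]
width: 0.0852
gripper_force: 0.0
```

Request:
drive_tool:
  rows:
    - [[0.15, 0, 0], [-1.7, -2.5, -1.5], 8.5]
    - [[0.15, 0, 0], [-1.7, -2.5, -1.5], 8.5]
    - [[0.07, 0, 0], [-1.0, -1.0, -1.5], 8.5]
    - [[0, 0, 0], [0, 0, -2], 8.5]
    - [[0, 0, 0], [0, 0, 0], 8.5]

```text
clock: 18.6
position: [0.443, -0.2752, 0.1257]
ee_rot: [-0.354, 0.613, 0.611, 0.354]
contact_force: [-0.1, -0.2, 0.5]
width: 0.085
gripper_force: 0.0
```

```bash
python3 - <<'E'
from h import *
T=tilt(np.pi/2,np.radians(60),1); z=T.as_matrix()[:,2]
g=np.array([.4451,-.2009,.042])-.006*z; s=manip.get_state(); print(s['position'],s['qpos'].round(2))
plan([(g-.09*z,T),(g,T)])
im,c=snap('wrist','w5.png'); np.savez('w5.npz',K=c[0],V=c[1]); print(proj('',[.4451,-.2009,.064],c),proj('',[.4451,-.2009,0],c))
E
```

```text
[ 0.44295852 -0.27518362  0.12569673] [-1.02  0.74  1.47  0.5   1.87 -1.11]
1 x [-0.0014, -0.0014, 0.0013] [0.214, -0.193, -3.97]  -> [ 0.445 -0.277  0.086]
2 x [0.0, 0.0, 0.0] [0.0, 3.897, -2.25]  -> [ 0.445 -0.199  0.041]
[256.74544242 212.99997866] [256.53868805 254.0338766 ]
```

View pics/w5.png

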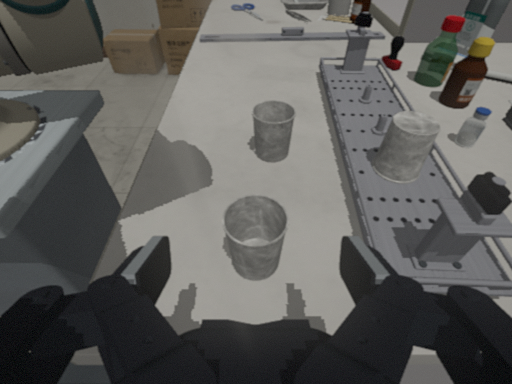

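```bash
python3 - <<'E'
from h import *
d=np.load('w5.npz'); c=(d['K'],d['V'])
for p,z in [((225,216),.064),((287,216),.064),((256,196),.064),((256,245),.064),((256,277),0),((252,112),.064),((294,112),.064),((273,102),.064),((273,127),.064),((273,160),0),((490,183),.1175)]: print(p,ray('',*p,z,c).round(4))
E
```

```text
(225, 216) [ 0.4186 -0.2041  0.064 ]
(287, 216) [ 0.4703 -0.2042  0.064 ]
(256, 196) [ 0.4446 -0.1812  0.064 ]
(256, 245) [ 0.4443 -0.2327  0.064 ]
(256, 277) [ 0.4444 -0.2258  0.    ]
(252, 112) [ 0.4403 -0.0378  0.064 ]
(294, 112) [ 0.4924 -0.038   0.064 ]
(273, 102) [ 0.4675 -0.013   0.064 ]
(273, 127) [ 0.4648 -0.0713  0.064 ]
(273, 160) [ 0.4684 -0.0535 -0.    ]
(490, 183) [ 0.5992 -0.2203  0.1175]
```

Request:
drive_tool:
  rows:
    - [[0, 0, 0], [0.17, 0, -2.1], 8.5]
    - [[0, 0, 0], [0, 0, -2.1], 8.5]
    - [[0, 0, 0], [0, 2.0, -1.15], 8.5]
    - [[0, 0, 0], [0, 2.0, -1.15], 8.5]
    - [[0, 0, 0], [0, 2.0, -1.15], 8.5]
    - [[0, 0, 0], [0, 1.3, -0.8], 8.5]
    - [[0, 0, 0], [0, 0, 0], 8.5]

```text
clock: 19.52
position: [0.4446, -0.2022, 0.0423]
ee_rot: [-0.354, 0.612, 0.612, 0.353]
contact_force: [-0.0, -1.4, 0.4]
width: 0.0849
gripper_force: 0.0
```

Request:
drive_tool:
  rows:
    - [[0, 0, 0], [0, 0, 0], 4.5]
    - [[0, 0, 0], [0, 0, 0], 4.5]
    - [[0, 0, 0], [0, 0, 0], 4.5]
    - [[0, 0, 0], [0, 0, 0], 4.5]

```text
clock: 20.02
position: [0.445, -0.2038, 0.0431]
ee_rot: [-0.352, 0.613, 0.613, 0.354]
contact_force: [-0.8, -1.9, 3.0]
width: 0.0518
gripper_force: 51.4
```

```bash
python3 - <<'E'
from h import *
p,Q=pose(); T=tilt(np.pi/2,np.radians(60),1); A=tilt(np.pi/2,np.radians(15),1);B=tilt(np.pi/2,-np.radians(30),1)
g=p-.008*Q.as_matrix()[:,2]; print(g)
plan([(g+[0,0,.08],T),(g+[0,.02,.08],A),(g+[0,.04,.08],B),((*(g+[0,.04,0])[:2],.035),B)])
E
```

```text
[ 0.44494776 -0.21076826  0.04712186]
2 x [0.0009, 0.0008, 0.0007] [-0.001, 0.0, 4.001]  -> [ 0.445 -0.204  0.123]
5 x [-0.1571, 0.0, 0.0] [0.0, 0.303, -0.075]  -> [ 0.445 -0.189  0.119]
5 x [-0.1571, 0.0, 0.0] [0.0, 0.279, 0.016]  -> [ 0.445 -0.175  0.12 ]
3 x [0.0, 0.0, 0.0] [0.0, 0.0, -3.071]  -> [ 0.445 -0.175  0.028]
```

Request:
drive_tool:
  rows:
    - [[0, 0, 0], [0, 0, 2], 4.5]
    - [[0, 0, 0], [0, 0, 3], 4.5]
    - [[0, 0, 0], [0, 0, 3], 4.5]
    - [[-0.14, 0, 0], [0, 0.3, 0], 4.5]
    - [[-0.14, 0, 0], [0, 0.3, 0], 4.5]
    - [[-0.14, 0, 0], [0, 0.3, 0], 4.5]
    - [[-0.14, 0, 0], [0, 0.3, 0], 4.5]
    - [[-0.14, 0, 0], [0, 0.3, 0], 4.5]

```text
clock: 21.02
position: [0.4449, -0.1882, 0.1243]
ee_rot: [-0.119, 0.697, 0.697, 0.121]
contact_force: [0.1, -0.5, -0.5]
width: 0.0517
gripper_force: 52.1
```

Request:
drive_tool:
  rows:
    - [[-0.14, 0, 0], [0, 0.3, 0], 4.5]
    - [[-0.14, 0, 0], [0, 0.3, 0], 4.5]
    - [[-0.14, 0, 0], [0, 0.3, 0], 4.5]
    - [[-0.14, 0, 0], [0, 0.3, 0], 4.5]
    - [[-0.14, 0, 0], [0, 0.3, 0], 4.5]
    - [[-0.14, 0, 0], [0, 0.3, 0], 4.5]
    - [[-0.03, 0, 0], [0, 0, -2], 4.5]
    - [[0, 0, 0], [0, 0, -2], 4.5]

```text
clock: 22.02
position: [0.4446, -0.1691, 0.083]
ee_rot: [0.184, 0.683, 0.683, -0.183]
contact_force: [-0.4, -0.5, -0.9]
width: 0.052
gripper_force: 52.0
```

```bash
python3 - <<'E'
from h import *
p,Q=pose(); B=tilt(np.pi/2,-np.radians(30),1); g=p-.008*Q.as_matrix()[:,2]; print(g,p,manip.get_state()['width'])
plan([((.445,g[1],.034),B)])
E
```

```text
[ 0.44456671 -0.16510965  0.0899318 ] [ 0.4445874  -0.16911633  0.08300748] 0.05200196946308218
2 x [0.0005, 0.001, -0.0009] [0.021, 0.0, -2.797]  -> [ 0.445 -0.169  0.027]
```

Request:
drive_tool:
  rows:
    - [[0.012, 0, 0], [0, 0, -2.5], 4.5]
    - [[0, 0, 0], [0, 0, -2.0], 4.5]
    - [[0, 0, 0], [0, 0, -0.7], 4.5]
    - [[0, 0, 0], [0, 0, -0.3], 4.5]
    - [[0, 0, 0], [0, 0, 0], 4.5]

```text
clock: 22.65
position: [0.4452, -0.1705, 0.0284]
ee_rot: [0.18, 0.684, 0.684, -0.178]
contact_force: [-0.3, -0.6, -0.4]
width: 0.0517
gripper_force: 52.0
```

Request:
drive_tool:
  rows:
    - [[0, 0, 0], [0, 0, -0.3], 4.5]
    - [[0, 0, 0], [0, 0, 0], 4.5]

```text
clock: 22.9
position: [0.4456, -0.1716, 0.0272]
ee_rot: [0.182, 0.684, 0.684, -0.179]
contact_force: [-1.9, 1.8, 13.6]
width: 0.0524
gripper_force: 53.9
```

Request:
drive_tool:
  rows:
    - [[0, 0, 0], [0, 0, 0], 5.8]
    - [[0, 0, 0], [0, 0, 0], 6.5]
    - [[0, 0, 0], [0, 0, 0], 8.5]
    - [[0, 0, 0], [0, 0, 0], 8.5]
    - [[0, 0, 0], [0, 1, 1.73], 8.5]
    - [[0, 0, 0], [0, 1.7, 3], 8.5]
    - [[0, 0, 0], [0, 1.7, 3], 8.5]
    - [[0.12, 0, 0], [0, -2, 2], 8.5]

```text
clock: 23.9
position: [0.446, -0.1416, 0.122]
ee_rot: [0.137, 0.69, 0.698, -0.136]
contact_force: [-0.6, -0.4, -0.6]
width: 0.085
gripper_force: 0.0
```

Request:
drive_tool:
  rows:
    - [[0.14, 0, 0], [0, -2, 1], 8.5]
    - [[0.14, 0, 0], [0, -2, 0], 8.5]
    - [[0.14, 0, 0], [0, -2, 0], 8.5]
    - [[0.14, 0, 0], [0, -2, 0], 8.5]
    - [[0.14, 0, 0], [0, -2, 0], 8.5]
    - [[0.14, 0, 0], [0, -2, 0], 8.5]
    - [[0.14, 0, 0], [0, -1, 0], 8.5]
    - [[0.14, 0, 0], [0, -1, 0], 8.5]

```text
clock: 24.9
position: [0.4446, -0.287, 0.1316]
ee_rot: [-0.251, 0.661, 0.661, 0.252]
contact_force: [-0.2, -0.1, -0.8]
width: 0.0853
gripper_force: 0.0
```

Request:
drive_tool:
  rows:
    - [[0.14, 0, 0], [0, -1, 0], 8.5]
    - [[0.14, 0, 0], [0, -1, 0], 8.5]
    - [[0.07, 0, 0], [0, 0, 0], 8.5]
    - [[0, 0, 0], [0, 0, 0], 8.5]

```text
clock: 25.4
position: [0.4443, -0.3064, 0.1296]
ee_rot: [-0.363, 0.608, 0.606, 0.362]
contact_force: [-0.7, 0.5, 0.1]
width: 0.0848
gripper_force: 0.0
```

```bash
python3 - <<'E'
from h import *
T=tilt(np.pi/2,np.radians(60),1); z=T.as_matrix()[:,2]
g=np.array([.4455,-.184,.031]); s=manip.get_state(); print(s['position'],s['qpos'].round(2))
plan([(g-.09*z,T),(g,T)])
im,c=snap('wrist','w6.png'); np.savez('w6.npz',K=c[0],V=c[1]); print(proj('',[.4455,-.2146,.022],c),proj('',[.4455,-.151,.026],c))
hsv=cv2.cvtColor(im,cv2.COLOR_RGB2GRAY); print(hsv[180:330:6,256].tolist())
E
```

```text
[ 0.44430023 -0.30641115  0.12959111] [-1.04  0.78  1.39  0.5   1.94 -1.1 ]
2 x [-0.0148, -0.0009, 0.0008] [0.06, 2.57, -2.88]  -> [ 0.446 -0.255  0.072]
2 x [0.0, 0.0, 0.0] [0.0, 3.897, -2.25]  -> [ 0.446 -0.177  0.027]
[255.53208832 233.01697449] [255.32386343 186.56655625]
[148, 151, 150, 152, 170, 161, 176, 87, 104, 105, 123, 145, 155, 157, 159, 159, 158, 158, 157, 157, 153, 154, 155, 156, 84]
```

View pics/w6.png

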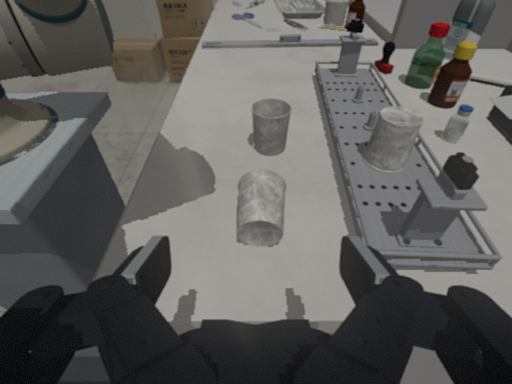

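Request:
drive_tool:
  rows:
    - [[-0.015, 0, 0], [0.25, 2.57, -2.9], 8.5]
    - [[-0.015, 0, 0], [0.2, 2.57, -2.9], 8.5]
    - [[0, 0, 0], [0, 1.95, -1.12], 8.5]
    - [[0, 0, 0], [0, 1.95, -1.12], 8.5]
    - [[0, 0, 0], [0, 1.95, -1.12], 8.5]
    - [[0, 0, 0], [0, 1.95, -1.1], 8.5]
    - [[0, 0, 0], [0, 0, 0], 8.5]

```text
clock: 26.32
position: [0.4489, -0.1748, 0.03]
ee_rot: [-0.353, 0.612, 0.614, 0.352]
contact_force: [0.0, -0.8, -0.0]
width: 0.0853
gripper_force: 0.0
```

Request:
drive_tool:
  rows:
    - [[0, 0, 0], [0, 0, 0], 4.5]
    - [[0, 0, 0], [0, 0, 0], 4.5]
    - [[0, 0, 0], [0, 0, 0], 4.5]
    - [[0, 0, 0], [0, 0, 0], 4.5]

```text
clock: 26.82
position: [0.4497, -0.1774, 0.0298]
ee_rot: [-0.352, 0.613, 0.613, 0.354]
contact_force: [0.5, -3.3, 5.6]
width: 0.0501
gripper_force: 51.8
```

```bash
python3 - <<'E'
from h import *
p,Q=pose(); T=tilt(np.pi/2,np.radians(60),1); A=tilt(np.pi/2,np.radians(15),1);B=tilt(np.pi/2,-np.radians(30),1)
g=p-.008*Q.as_matrix()[:,2]; print(g); n=np.array([.6163,-.008+.008])
plan([(g+[0,0,.1],T),((.47,-.12,.16),A),((.5,-.05,.16),B),((*n,.16),B),((*n,.053),B)])
E
```

```text
[ 0.44971055 -0.18435832  0.03386604]
3 x [0.001, 0.0007, 0.0005] [-0.001, 0.0, 3.334]  -> [ 0.45  -0.177  0.13 ]
5 x [-0.1571, 0.0, 0.0] [0.406, 1.19, 0.448]  -> [ 0.47  -0.118  0.152]
5 x [-0.1571, 0.0, 0.0] [0.6, 1.279, 0.016]  -> [ 0.5   -0.054  0.153]
3 x [0.0, 0.0, 0.0] [3.877, 1.667, 0.0]  -> [ 0.616 -0.004  0.153]
3 x [0.0, 0.0, 0.0] [0.0, 0.0, -3.567]  -> [ 0.616 -0.004  0.046]
```

Request:
drive_tool:
  rows:
    - [[0, 0, 0], [0, 0, 2.5], 4.5]
    - [[0, 0, 0], [0, 0, 4], 4.5]
    - [[0, 0, 0], [0, 0, 4], 4.5]
    - [[0, 0, 0], [0, 0, 1.5], 4.5]
    - [[-0.15, 0, 0], [0.4, 1.2, 0.5], 4.5]
    - [[-0.15, 0, 0], [0.4, 1.2, 0.5], 4.5]
    - [[-0.15, 0, 0], [0.4, 1.2, 0.5], 4.5]
    - [[-0.15, 0, 0], [0.4, 1.2, 0.3], 4.5]

```text
clock: 27.82
position: [0.4651, -0.1284, 0.1674]
ee_rot: [-0.154, 0.69, 0.69, 0.155]
contact_force: [0.6, -0.4, -0.8]
width: 0.0503
gripper_force: 51.8
```

Request:
drive_tool:
  rows:
    - [[-0.15, 0, 0], [0.6, 1.2, 0], 4.5]
    - [[-0.15, 0, 0], [0.6, 1.2, 0], 4.5]
    - [[-0.15, 0, 0], [0.6, 1.2, 0], 4.5]
    - [[-0.15, 0, 0], [0.6, 1.2, 0], 4.5]
    - [[-0.15, 0, 0], [0.6, 1.2, 0], 4.5]
    - [[-0.15, 0, 0], [3, 1.2, 0], 4.5]
    - [[0, 0, 0], [4, 1.7, 0], 4.5]
    - [[0, 0, 0], [4, 1.7, 0], 4.5]

```text
clock: 28.82
position: [0.6054, -0.0208, 0.1663]
ee_rot: [0.159, 0.688, 0.69, -0.16]
contact_force: [0.4, -0.9, -0.7]
width: 0.0499
gripper_force: 51.8
```

Request:
drive_tool:
  rows:
    - [[0, 0, 0], [1, 1, 0], 4.5]
    - [[0, 0, 0], [0, 0, 0], 4.5]

```text
clock: 29.08
position: [0.6146, -0.012, 0.1662]
ee_rot: [0.159, 0.688, 0.689, -0.16]
contact_force: [-0.3, -0.1, -1.1]
width: 0.0501
gripper_force: 51.8
```

```bash
python3 - <<'E'
from h import *
B=tilt(np.pi/2,-np.radians(30),1); print(manip.get_state()['width'])
plan([((.6163,.002,.12),B),((.6163,.002,.056),B)])
E
```

```text
0.05010174491979732
2 x [-0.034, -0.001, -0.0003] [0.085, 0.502, -2.657]  -> [ 0.616 -0.002  0.113]
2 x [0.0, 0.0, 0.0] [0.0, 0.0, -3.2]  -> [ 0.616 -0.002  0.049]
```

Request:
drive_tool:
  rows:
    - [[-0.034, 0, 0], [0.09, 0.5, -1], 4.5]
    - [[-0.034, 0, 0], [0.09, 0.5, -2], 4.5]
    - [[0, 0, 0], [0, 0, -3], 4.5]
    - [[0, 0, 0], [0, 0, -3], 4.5]
    - [[0, 0, 0], [0, 0, -2], 4.5]
    - [[0, 0, 0], [0, 0, -0.6], 4.5]
    - [[0, 0, 0], [0, 0, 0], 4.5]

```text
clock: 29.95
position: [0.617, -0.0029, 0.0515]
ee_rot: [0.183, 0.683, 0.683, -0.183]
contact_force: [-0.3, 0.0, -0.9]
width: 0.0501
gripper_force: 51.8
```

Request:
drive_tool:
  rows:
    - [[0, 0, 0], [0, 0, -0.25], 4.5]
    - [[0, 0, 0], [0, 0, 0], 4.5]

```text
clock: 30.2
position: [0.618, -0.0025, 0.0498]
ee_rot: [0.184, 0.683, 0.683, -0.182]
contact_force: [0.7, 0.7, 1.9]
width: 0.0502
gripper_force: 52.0
```

Request:
drive_tool:
  rows:
    - [[0, 0, 0], [0, 0, -0.2], 4.5]
    - [[0, 0, 0], [0, 0, 0], 4.5]

```text
clock: 30.45
position: [0.618, -0.0022, 0.0493]
ee_rot: [0.185, 0.683, 0.683, -0.182]
contact_force: [-2.1, 3.5, 10.0]
width: 0.0497
gripper_force: 53.1
```

Request:
drive_tool:
  rows:
    - [[0, 0, 0], [0, 0, 0], 5.8]
    - [[0, 0, 0], [0, 0, 0], 6.3]
    - [[0, 0, 0], [0, 0, 0], 6.4]
    - [[0, 0, 0], [0, 1.0, 1.73], 6.4]
    - [[0, 0, 0], [0, 2, 3.46], 6.4]
    - [[0, 0, 0], [0, 2, 3.46], 6.4]
    - [[0, 0, 0], [-2, -1, 3], 6.4]
    - [[0.14, 0, 0], [-3, -2, 1], 8.5]

```text
clock: 31.45
position: [0.5681, 0.0199, 0.1732]
ee_rot: [0.135, 0.692, 0.696, -0.133]
contact_force: [0.4, -1.1, -0.1]
width: 0.0797
gripper_force: 0.0
```

Request:
drive_tool:
  rows:
    - [[0.14, 0, 0], [-3, -2, 0], 8.5]
    - [[0.14, 0, 0], [-3, -2, 0], 8.5]
    - [[0.14, 0, 0], [-2, -2, 0], 8.5]
    - [[0.14, 0, 0], [-1, -2, 0], 8.5]
    - [[0.14, 0, 0], [-0.5, -2, 0], 8.5]
    - [[0.14, 0, 0], [0, -1.5, -0.5], 8.5]
    - [[0.14, 0, 0], [0, -1, -1], 8.5]
    - [[0.14, 0, 0], [0, -1, -1], 8.5]

```text
clock: 32.45
position: [0.4722, -0.1188, 0.1481]
ee_rot: [-0.255, 0.66, 0.659, 0.256]
contact_force: [0.2, 1.6, 0.1]
width: 0.0849
gripper_force: 0.0
```

Request:
drive_tool:
  rows:
    - [[0.14, 0, 0], [0, 0, 0], 8.5]
    - [[0.14, 0, 0], [0, 0, 0], 8.5]
    - [[0.07, 0, 0], [0, 0, 0], 8.5]
    - [[0, 0, 0], [0, 0, 0], 8.5]

```text
clock: 32.95
position: [0.4718, -0.1183, 0.1465]
ee_rot: [-0.366, 0.606, 0.604, 0.366]
contact_force: [0.8, 0.1, -0.3]
width: 0.0855
gripper_force: 0.0
```

```bash
python3 - <<'E'
from h import *
T=tilt(np.pi/2,np.radians(60),1); z=T.as_matrix()[:,2]; s=manip.get_state(); print(s['position'],s['qpos'].round(2))
g=np.array([.4665,-.033,.042])-.006*z
plan([(g-.09*z,T),(g,T)])
im,c=snap('wrist','w7.png'); np.savez('w7.npz',K=c[0],V=c[1]); print(proj('',[.4665,-.033,.064],c),proj('',[.4665,-.033-.024,0],c))
E
```

```text
[ 0.47180914 -0.11826639  0.14653873] [-0.85  0.63  1.7   0.63  1.73 -1.06]
2 x [-0.0203, -0.001, 0.0009] [-0.265, 0.453, -3.027]  -> [ 0.466 -0.109  0.086]
2 x [0.0, 0.0, 0.0] [0.0, 3.897, -2.25]  -> [ 0.466 -0.031  0.041]
[248.52054765 223.41338318] [249.27925247 282.45875331]
```

View pics/w7.png

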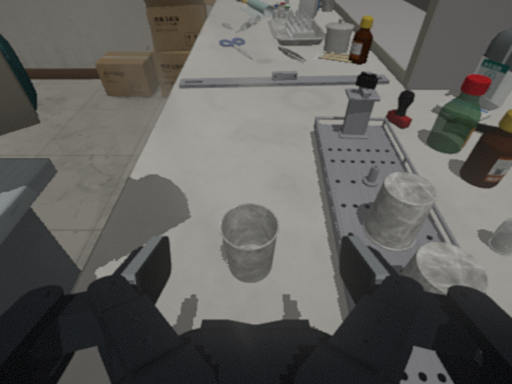

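Request:
drive_tool:
  rows:
    - [[-0.02, 0, 0], [-0.25, 0.45, -3], 8.5]
    - [[-0.02, 0, 0], [-0.2, 0.45, -3], 8.5]
    - [[0, 0, 0], [0, 2.0, -1.15], 8.5]
    - [[0, 0, 0], [0, 2.0, -1.15], 8.5]
    - [[0, 0, 0], [0, 2.0, -1.15], 8.5]
    - [[0, 0, 0], [0, 1.8, -1.0], 8.5]
    - [[0, 0, 0], [0, 0, 0], 8.5]

```text
clock: 33.88
position: [0.467, -0.029, 0.0439]
ee_rot: [-0.354, 0.612, 0.613, 0.353]
contact_force: [0.3, 0.2, 0.5]
width: 0.0849
gripper_force: 0.0
```

Request:
drive_tool:
  rows:
    - [[0, 0, 0], [0, 0, 0], 4.5]
    - [[0, 0, 0], [0, 0, 0], 4.5]
    - [[0, 0, 0], [0, 0, 0], 4.5]
    - [[0, 0, 0], [0, 0, 0], 4.5]

```text
clock: 34.38
position: [0.4678, -0.0309, 0.0441]
ee_rot: [-0.353, 0.613, 0.612, 0.354]
contact_force: [-0.9, -1.6, 4.2]
width: 0.052
gripper_force: 51.4
```

Request:
drive_tool:
  rows:
    - [[0, 0, 0], [0, 0, 2], 4.5]
    - [[0, 0, 0], [0, 0, 3], 4.5]
    - [[0, 0, 0], [0, 0, 3], 4.5]
    - [[-0.14, 0, 0], [0, 0.3, 0], 4.5]
    - [[-0.14, 0, 0], [0, 0.3, 0], 4.5]
    - [[-0.14, 0, 0], [0, 0.3, 0], 4.5]
    - [[-0.14, 0, 0], [0, 0.3, 0], 4.5]
    - [[-0.14, 0, 0], [0, 0.3, 0], 4.5]

```text
clock: 35.38
position: [0.4674, -0.0155, 0.1251]
ee_rot: [-0.119, 0.697, 0.697, 0.121]
contact_force: [0.4, 0.3, -1.0]
width: 0.0521
gripper_force: 52.2
```

Request:
drive_tool:
  rows:
    - [[-0.14, 0, 0], [0, 0.3, 0], 4.5]
    - [[-0.14, 0, 0], [0, 0.3, 0], 4.5]
    - [[-0.14, 0, 0], [0, 0.3, 0], 4.5]
    - [[-0.14, 0, 0], [0, 0.3, 0], 4.5]
    - [[-0.14, 0, 0], [0, 0.3, 0], 4.5]
    - [[-0.14, 0, 0], [0, 0.3, 0], 4.5]
    - [[-0.03, 0, 0], [0, 0, -2], 4.5]
    - [[0, 0, 0], [0, 0, -2], 4.5]

```text
clock: 36.38
position: [0.4672, 0.0037, 0.0837]
ee_rot: [0.184, 0.683, 0.683, -0.182]
contact_force: [0.1, 0.7, -0.4]
width: 0.0519
gripper_force: 52.1
```

```bash
python3 - <<'E'
from h import *
p,Q=pose(); B=tilt(np.pi/2,-np.radians(30),1); g=p-.008*Q.as_matrix()[:,2]; print(g,p,manip.get_state()['width'])
plan([((.467,g[1],.034),B)])
E
```

```text
[0.46718441 0.00766891 0.09060019] [0.46719895 0.00367041 0.08367114] 0.05192089952873525
2 x [-0.0001, 0.0007, -0.0006] [-0.01, -0.0, -2.83]  -> [0.467 0.004 0.027]
```

Request:
drive_tool:
  rows:
    - [[0, 0, 0], [0, 0, -2.5], 4.5]
    - [[0, 0, 0], [0, 0, -2.0], 4.5]
    - [[0, 0, 0], [0, 0, -0.7], 4.5]
    - [[0, 0, 0], [0, 0, -0.4], 4.5]
    - [[0, 0, 0], [0, 0, 0], 4.5]

```text
clock: 37.0
position: [0.4678, 0.0025, 0.0282]
ee_rot: [0.183, 0.683, 0.683, -0.182]
contact_force: [0.8, -0.2, 0.5]
width: 0.0523
gripper_force: 52.1
```

Request:
drive_tool:
  rows:
    - [[0, 0, 0], [0, 0, -0.25], 4.5]
    - [[0, 0, 0], [0, 0, 0], 4.5]

```text
clock: 37.25
position: [0.4682, 0.0019, 0.0269]
ee_rot: [0.184, 0.683, 0.683, -0.183]
contact_force: [-1.4, 0.5, 8.5]
width: 0.052
gripper_force: 53.4
```

Request:
drive_tool:
  rows:
    - [[0, 0, 0], [0, 0, 0], 5.8]
    - [[0, 0, 0], [0, 0, 0], 6.5]
    - [[0, 0, 0], [0, 0, 0], 8.5]
    - [[0, 0, 0], [0, 0, 0], 8.5]
    - [[0, 0, 0], [0, 1, 1.73], 8.5]
    - [[0, 0, 0], [0, 1.7, 3], 8.5]
    - [[0, 0, 0], [0, 1.7, 3], 8.5]
    - [[0.12, 0, 0], [0, -2, 2], 8.5]

```text
clock: 38.25
position: [0.4689, 0.0305, 0.1225]
ee_rot: [0.141, 0.69, 0.696, -0.139]
contact_force: [0.8, -1.7, -0.4]
width: 0.0853
gripper_force: 0.0
```

Request:
drive_tool:
  rows:
    - [[0.14, 0, 0], [0, -2, 1], 8.5]
    - [[0.14, 0, 0], [0, -2, 0], 8.5]
    - [[0.14, 0, 0], [0, -2, 0], 8.5]
    - [[0.14, 0, 0], [0, -2, 0], 8.5]
    - [[0.14, 0, 0], [0, -2, 0], 8.5]
    - [[0.14, 0, 0], [0, -2, 0], 8.5]
    - [[0.14, 0, 0], [0, -1, 0], 8.5]
    - [[0.14, 0, 0], [0, -1, 0], 8.5]

```text
clock: 39.25
position: [0.4676, -0.1147, 0.1326]
ee_rot: [-0.248, 0.662, 0.662, 0.25]
contact_force: [-1.0, 0.4, -0.4]
width: 0.0848
gripper_force: 0.0
```

Request:
drive_tool:
  rows:
    - [[0.14, 0, 0], [0, 0, 0], 8.5]
    - [[0.14, 0, 0], [0, 0, 0], 8.5]
    - [[0.04, 0, 0], [0, 0, 0], 8.5]
    - [[0, 0, 0], [0, 0, 0], 8.5]

```text
clock: 39.75
position: [0.4674, -0.1135, 0.1319]
ee_rot: [-0.35, 0.615, 0.614, 0.35]
contact_force: [0.9, 0.7, 0.4]
width: 0.0853
gripper_force: 0.0
```

```bash
python3 - <<'E'
from h import *
T=tilt(np.pi/2,np.radians(60),1); z=T.as_matrix()[:,2]
g=np.array([.469,-.011,.031]); s=manip.get_state(); print(s['position'],s['qpos'].round(2))
plan([(g-.09*z,T),(g,T)])
im,c=snap('wrist','w8.png'); np.savez('w8.npz',K=c[0],V=c[1]); print(proj('',[.469,-.042,.022],c),proj('',[.469,.022,.026],c))
G=cv2.cvtColor(im,cv2.COLOR_RGB2GRAY)
for r in range(175,270,8): print(r,G[r,216:300:4].tolist())
E
```

```text
[ 0.46741535 -0.11349211  0.13191065] [-0.84  0.62  1.73  0.62  1.67 -1.07]
2 x [0.0053, -0.0003, 0.0003] [0.079, 1.574, -2.996]  -> [ 0.469 -0.082  0.072]
2 x [0.0, 0.0, 0.0] [0.0, 3.897, -2.25]  -> [ 0.469 -0.004  0.027]
[255.96087567 245.98742742] [255.74816082 194.24936918]
175 [154, 154, 156, 158, 155, 155, 154, 154, 154, 154, 154, 154, 153, 153, 150, 149, 148, 147, 147, 147, 145]
183 [154, 154, 154, 154, 152, 145, 117, 145, 147, 146, 139, 141, 130, 132, 137, 152, 152, 152, 149, 148, 145]
191 [153, 151, 152, 154, 106, 114, 134, 141, 150, 150, 155, 162, 146, 141, 139, 128, 126, 153, 153, 152, 151]
199 [150, 152, 151, 156, 111, 122, 139, 150, 141, 142, 138, 132, 141, 134, 135, 128, 114, 155, 153, 154, 151]
207 [150, 152, 149, 151, 102, 109, 119, 136, 129, 134, 123, 137, 129, 127, 124, 113, 140, 153, 152, 153, 152]
215 [147, 148, 148, 152, 92, 115, 125, 135, 133, 144, 147, 145, 145, 133, 126, 120, 137, 151, 150, 152, 153]
223 [147, 147, 147, 150, 98, 123, 128, 152, 131, 131, 136, 135, 133, 130, 125, 114, 138, 150, 148, 147, 147]
231 [147, 146, 146, 148, 105, 116, 132, 134, 134, 140, 144, 146, 145, 149, 129, 115, 142, 149, 148, 149, 151]
239 [147, 146, 146, 144, 117, 101, 83, 79, 89, 98, 88, 90, 88, 88, 121, 125, 150, 151, 150, 151, 149]
247 [147, 146, 147, 143, 117, 106, 103, 107, 112, 106, 100, 96, 103, 96, 93, 94, 149, 153, 150, 149, 148]
255 [147, 147, 147, 146, 141, 94, 117, 124, 110, 111, 119, 119, 122, 128, 105, 149, 147, 148, 148, 148, 149]
263 [146, 146, 145, 149, 147, 147, 147, 148, 148, 145, 144, 145, 147, 149, 149, 149, 149, 150, 150, 148, 148]
```

Cup lies centred at column ~256, rows 181–258, as predicted. Grasp it.

Request:
drive_tool:
  rows:
    - [[0, 0, 0], [0.08, 1.57, -3], 8.5]
    - [[0, 0, 0], [0.08, 1.57, -3], 8.5]
    - [[0, 0, 0], [0, 1.95, -1.12], 8.5]
    - [[0, 0, 0], [0, 1.95, -1.12], 8.5]
    - [[0, 0, 0], [0, 1.95, -1.12], 8.5]
    - [[0, 0, 0], [0, 1.95, -1.1], 8.5]
    - [[0, 0, 0], [0, 0, 0], 8.5]

```text
clock: 40.67
position: [0.4685, -0.0023, 0.0287]
ee_rot: [-0.35, 0.613, 0.615, 0.35]
contact_force: [0.3, 0.6, -0.5]
width: 0.0847
gripper_force: 0.0
```

Request:
drive_tool:
  rows:
    - [[0, 0, 0], [0, 0, 0], 4.5]
    - [[0, 0, 0], [0, 0, 0], 4.5]
    - [[0, 0, 0], [0, 0, 0], 4.5]
    - [[0, 0, 0], [0, 0, 0], 4.5]

```text
clock: 41.18
position: [0.4695, -0.0048, 0.0285]
ee_rot: [-0.35, 0.614, 0.614, 0.351]
contact_force: [-0.7, -3.7, 6.2]
width: 0.0502
gripper_force: 51.3
```

Request:
drive_tool:
  rows:
    - [[0, 0, 0], [0, 0, 2.5], 4.5]
    - [[0, 0, 0], [0, 0, 4], 4.5]
    - [[0, 0, 0], [0, 0, 4], 4.5]
    - [[0, 0, 0], [0, 0, 1.5], 4.5]
    - [[-0.15, 0, 0], [0.4, 1.0, 0.5], 4.5]
    - [[-0.15, 0, 0], [0.4, 1.0, 0.5], 4.5]
    - [[-0.15, 0, 0], [0.4, 1.0, 0.5], 4.5]
    - [[-0.15, 0, 0], [0.4, 1.0, 0.3], 4.5]

```text
clock: 42.18
position: [0.4853, 0.0355, 0.1655]
ee_rot: [-0.151, 0.691, 0.69, 0.152]
contact_force: [0.0, 0.2, -1.4]
width: 0.0504
gripper_force: 51.6
```

Request:
drive_tool:
  rows:
    - [[-0.15, 0, 0], [0.6, 0.6, 0], 4.5]
    - [[-0.15, 0, 0], [0.6, 0.6, 0], 4.5]
    - [[-0.15, 0, 0], [0.6, 0.6, 0], 4.5]
    - [[-0.15, 0, 0], [0.6, 0.6, 0], 4.5]
    - [[-0.15, 0, 0], [0.6, 0.6, 0], 4.5]
    - [[-0.12, 0, 0], [3, 0.6, 0], 4.5]
    - [[0, 0, 0], [3.5, 0.5, 0], 4.5]
    - [[0, 0, 0], [0, 0, 0], 4.5]

```text
clock: 43.18
position: [0.5821, 0.0779, 0.1637]
ee_rot: [0.152, 0.69, 0.691, -0.152]
contact_force: [-1.0, 0.7, -0.6]
width: 0.0502
gripper_force: 51.6
```

```bash
python3 - <<'E'
from h import *
B=tilt(np.pi/2,-np.radians(30),1); print(manip.get_state()['width'])
plan([((.6198,.0795+.009,.12),B),((.6198,.0885,.056),B)])
E
```

```text
0.050170109552496706
2 x [-0.0451, -0.0002, -0.0011] [1.883, 0.329, -2.53]  -> [0.62  0.084 0.113]
2 x [0.0, 0.0, 0.0] [0.0, 0.0, -3.2]  -> [0.62  0.084 0.049]
```

Request:
drive_tool:
  rows:
    - [[-0.045, 0, 0], [1.88, 0.33, 0], 4.5]
    - [[-0.045, 0, 0], [1.88, 0.33, -2], 4.5]
    - [[0, 0, 0], [0, 0, -3], 4.5]
    - [[0, 0, 0], [0, 0, -3], 4.5]
    - [[0, 0, 0], [0, 0, -2], 4.5]
    - [[0, 0, 0], [0, 0, -1.3], 4.5]
    - [[0, 0, 0], [0, 0, 0], 4.5]

```text
clock: 44.05
position: [0.6172, 0.0832, 0.0521]
ee_rot: [0.183, 0.683, 0.683, -0.183]
contact_force: [0.4, -0.2, -0.3]
width: 0.0502
gripper_force: 51.6
```

Request:
drive_tool:
  rows:
    - [[0, 0, 0], [0, 0, -0.3], 4.5]
    - [[0, 0, 0], [0, 0, 0], 4.5]

```text
clock: 44.3
position: [0.6182, 0.0836, 0.0505]
ee_rot: [0.184, 0.683, 0.683, -0.182]
contact_force: [-0.2, 0.4, -1.2]
width: 0.0504
gripper_force: 51.6
```

Request:
drive_tool:
  rows:
    - [[0, 0, 0], [0, 0, -0.25], 4.5]
    - [[0, 0, 0], [0, 0, 0], 4.5]

```text
clock: 44.55
position: [0.6184, 0.0837, 0.0491]
ee_rot: [0.184, 0.683, 0.683, -0.182]
contact_force: [-0.7, 2.0, 6.0]
width: 0.0505
gripper_force: 52.2
```

Request:
drive_tool:
  rows:
    - [[0, 0, 0], [0, 0, -0.1], 4.5]
    - [[0, 0, 0], [0, 0, 0], 4.5]

```text
clock: 44.8
position: [0.6184, 0.0838, 0.0489]
ee_rot: [0.184, 0.683, 0.683, -0.182]
contact_force: [-2.1, 3.9, 9.1]
width: 0.0503
gripper_force: 52.6
```

Request:
drive_tool:
  rows:
    - [[0, 0, 0], [0, 0, 0], 5.8]
    - [[0, 0, 0], [0, 0, 0], 6.3]
    - [[0, 0, 0], [0, 0, 0], 6.4]
    - [[0, 0, 0], [0, 1.0, 1.73], 6.4]
    - [[0, 0, 0], [0, 2, 3.46], 6.4]
    - [[0, 0, 0], [0, 2, 3.46], 6.4]
    - [[0, 0, 0], [0, 0, 4], 6.4]
    - [[0.15, 0, 0], [0, 0, 4], 6.4]

```text
clock: 45.8
position: [0.6171, 0.1361, 0.2114]
ee_rot: [0.129, 0.693, 0.697, -0.131]
contact_force: [0.6, 0.0, -0.7]
width: 0.0638
gripper_force: 0.0
```

Request:
drive_tool:
  rows:
    - [[0.15, 0, 0], [0, 1, 1], 6.4]
    - [[0.15, 0, 0], [0, 1, 0], 6.4]
    - [[0.11, 0, 0], [0, 0.5, 0], 6.4]
    - [[0, 0, 0], [0, 0, 0], 4.5]

```text
clock: 46.3
position: [0.6177, 0.1564, 0.2229]
ee_rot: [-0.012, 0.708, 0.706, 0.013]
contact_force: [0.9, 0.1, 1.1]
width: 0.0472
gripper_force: 0.0
```

```bash
python3 - <<'E'
from h import *
s=manip.get_state(); print(s['position'],s['qpos'].round(2))
im,c=snap('wrist','w9.png'); np.savez('w9.npz',K=c[0],V=c[1]); print([proj('',x,c).round(0).tolist() for x in [(.625,.195,.1175),(.6195,.079,.084),(.616,-.008,.084)]])
E
```

```text
[0.61773839 0.15642864 0.22286344] [0.12 0.38 1.4  0.04 1.36 0.11]
[[263.0, 152.0], [256.0, 260.0], [253.0, 332.0]]
```

View pics/w9.png

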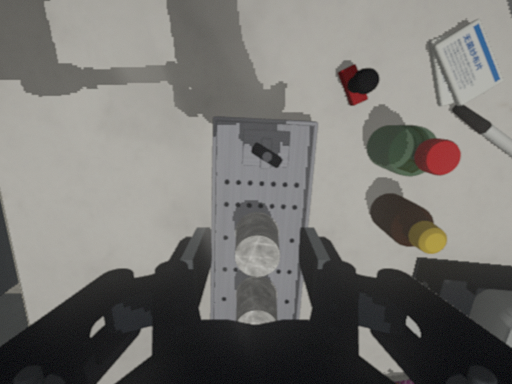

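```bash
cat >> h.py <<'E'
def blob(im,c,x0,x1,y0,y1,z,th=45):
    g=cv2.cvtColor(im,cv2.COLOR_RGB2GRAY)[y0:y1,x0:x1]; m=(g<th).astype(np.uint8)
    cs,_=cv2.findContours(m,cv2.RETR_EXTERNAL,cv2.CHAIN_APPROX_NONE); k=max(cs,key=cv2.contourArea).reshape(-1,2)+[x0,y0]
    w=np.array([ray('',u,v,z,c)[:2] for u,v in k]); r=cv2.minAreaRect((w*1000).astype(np.float32)); b=cv2.boxPoints(r)
    e=max((b[1]-b[0],b[2]-b[1]),key=np.linalg.norm); print('centre',np.round(r[0],1),'size',np.round(r[1],1),'long axis az',np.degrees(np.arctan2(e[1],e[0]))%180)
E
python3 - <<'E'
from h import *
d=np.load('w9.npz'); c=(d['K'],d['V']); im=cv2.imread('pics/w9.png')[:,:,::-1].copy()
for th in (35,45,55): blob(im,c,235,300,135,175,.1175,th)
A=[ray('',*p,.035,c)[:2] for p in [(216,124),(212,235),(316,124),(306,235)]]; print(np.round(A,4)); print([np.degrees(np.arctan2(*(a-b)[::-1])) for a,b in ((A[0],A[1]),(A[2],A[3]))])
E
```

```text
centre [631.8 185.4] size [0. 0.] long axis az 0.0
centre [627.7 192.4] size [ 8.7 25.3] long axis az 147.63985
centre [627.8 192.5] size [ 9.2 26.1] long axis az 147.64935
[[0.576  0.2166]
 [0.5665 0.0869]
 [0.6853 0.2162]
 [0.6793 0.0865]]
[np.float64(85.82977435022559), np.float64(87.38972664700762)]
```

```bash
python3 - <<'E'
from h import *
D=down(np.radians(57.6)); E=down(np.radians(-2.8)); o=np.array([0,0,.008]); 
plan([(np.array([.6277,.194,.15])+o,D),(np.array([.6277,.194,.109])+o,D),(np.array([.6277,.194,.109])+o,E)])
E
```

```text
6 x [-0.0053, -0.0029, 0.1678] [0.167, 0.611, -1.21]  -> [0.628 0.194 0.15 ]
1 x [0.0, 0.0, 0.0] [0.0, 0.0, -4.1]  -> [0.628 0.194 0.109]
7 x [0.0, 0.0, -0.1506] [0.0, 0.0, 0.0]  -> [0.628 0.194 0.109]
```

Request:
drive_tool:
  rows:
    - [[-0.005, -0.003, 0.168], [0.17, 0.61, -1.2], 4.5]
    - [[-0.005, -0.003, 0.168], [0.17, 0.61, -1.2], 4.5]
    - [[-0.005, -0.003, 0.168], [0.17, 0.61, -1.2], 4.5]
    - [[-0.005, -0.003, 0.168], [0.17, 0.61, -1.2], 4.5]
    - [[-0.005, -0.003, 0.168], [0.17, 0.61, -1.2], 4.5]
    - [[-0.005, -0.003, 0.168], [0.17, 0.61, -1.2], 4.5]
    - [[0, 0, 0], [0, 0, 0], 4.5]

```text
clock: 47.22
position: [0.6269, 0.1964, 0.1491]
ee_rot: [-0.003, 0.277, 0.961, 0.0]
contact_force: [0.1, 0.1, -0.7]
width: 0.0451
gripper_force: 0.0
```

```bash
python3 - <<'E'
from h import *
D=down(np.radians(57.6)); plan([(np.array([.6277,.194,.109+.008]),D)])
E
```

```text
1 x [-0.0015, -0.0048, -0.0037] [0.078, -0.238, -4.008]  -> [0.628 0.194 0.109]
```

Request:
drive_tool:
  rows:
    - [[0, -0.005, 0], [0.08, -0.2, -2], 4.5]
    - [[0, 0, 0], [0, 0, -2], 4.5]
    - [[0, 0, 0], [0, 0, 0], 4.5]
    - [[0, 0, 0], [0, 0, 0], 0.8]
    - [[0, 0, 0], [0, 0, 0], 0.8]
    - [[0, 0, 0], [0, 0, 0], 0.8]
    - [[0, 0, 0], [0, 0, 0], 0.8]
    - [[0, 0, 0], [0, 0, 0], 0.8]
  force: 25

```text
clock: 48.22
position: [0.6283, 0.1914, 0.1121]
ee_rot: [0.001, 0.277, 0.961, 0.001]
contact_force: [-2.4, -5.5, 4.0]
width: 0.0096
gripper_force: 25.5
```

Request:
drive_tool:
  rows:
    - [[0, 0, -0.15], [0, -0.1, 0], 0.8]
    - [[0, 0, -0.15], [0, -0.1, 0], 0.8]
    - [[0, 0, -0.15], [0, 0, 0], 0.8]
    - [[0, 0, -0.15], [0, 0, 0], 0.8]
    - [[0, 0, -0.15], [0, 0, 0], 0.8]
    - [[0, 0, -0.15], [0, 0, 0], 0.8]
    - [[0, 0, -0.15], [0, 0, 0], 0.8]
    - [[0, 0, -0.03], [0, 0, 0], 0.8]

```text
clock: 49.22
position: [0.6278, 0.1911, 0.1121]
ee_rot: [0.002, 0.732, 0.682, 0.001]
contact_force: [-4.4, -1.1, 5.4]
width: 0.0092
gripper_force: 26.3
```

```bash
python3 - <<'E'
from h import *
s=manip.get_state(); y=pose()[1].as_matrix()[:,1]; print(np.degrees(np.arctan2(y[1],y[0])),s['moment'],s['contact_force'],s['position'])
E
```

```text
-4.073420103312088 [-0.1708695   0.78047813  0.3332798 ] [-4.43367333 -1.13725393  5.44104752] [0.62781552 0.19105049 0.11209689]
```

Request:
drive_tool:
  rows:
    - [[0, 0, 0], [0, 0, 0], 2.5]
    - [[0, 0, 0], [0, 0, 0], 4.5]
    - [[0, 0, 0], [0, 0, 0], 4.5]
    - [[0, 0, 0], [0, 0, 2], 4.5]
    - [[0, 0, 0], [0, -0.5, 3], 4.5]
    - [[0, 0, 0], [-0.5, -1.5, 3], 4.5]
    - [[0, 0, 0], [-0.5, -1.5, 3], 4.5]
    - [[0, 0, 0], [0, 0, 0], 4.5]

```text
clock: 50.22
position: [0.6203, 0.1556, 0.2237]
ee_rot: [0.004, 0.732, 0.681, 0.004]
contact_force: [-0.4, 0.3, -0.4]
width: 0.0445
gripper_force: 0.0
```

```bash
python3 - <<'E'
from h import *
im,c=snap('wrist','w10.png'); u,v=proj('',(.627,.193,.1175),c); print(u,v)
u,v=int(u),int(v); blob(im,c,u-28,u+28,max(v-28,0),v+28,.1175,50)
E
```

```text
257.689763267832 148.0148177378802
centre [628.5 199.4] size [12.9  8.3] long axis az 86.30176
```

Request:
drive_tool:
  rows:
    - [[0, 0, 0], [0, -5.0, 0], 4.5]
    - [[0, 0, 0], [0, -5.2, 0], 4.5]
    - [[0, 0, 0], [0, -5.2, 0], 4.5]
    - [[0, 0, 0], [0, -5.2, 0], 4.5]
    - [[0, 0, 0], [0, -5.2, 0], 4.5]
    - [[0, 0, 0], [0, -5.2, 0], 4.5]
    - [[0, 0, 0], [-1, -5.2, 0], 4.5]
    - [[0, 0, 0], [0, -3, 0], 4.5]

```text
clock: 51.28
position: [0.6079, -0.2378, 0.2186]
ee_rot: [0.001, 0.732, 0.681, 0.0]
contact_force: [0.1, 0.5, 0.4]
width: 0.045
gripper_force: 0.0
```

Request:
drive_tool:
  rows:
    - [[0, 0, 0], [0, -1, 0], 4.5]
    - [[0, 0, 0], [0, 0, 0], 4.5]

```text
clock: 51.52
position: [0.6087, -0.2453, 0.2195]
ee_rot: [0.001, 0.732, 0.681, 0.001]
contact_force: [-0.2, 0.0, -0.1]
width: 0.0451
gripper_force: 0.0
```

```bash
python3 - <<'E'
from h import *
im,c=snap('wrist','w11.png'); np.savez('w11.npz',K=c[0],V=c[1]); u,v=proj('',(.606,-.212,.1175),c); print(u,v,manip.get_state()['position'])
u,v=int(u),int(v); blob(im,c,u-35,u+35,max(v-35,0),v+35,.1175,50)
t=np.array(eyes.get_image('top')); cv2.imwrite('pics/top2.png',t[:,:,::-1])
g=cv2.cvtColor(t,cv2.COLOR_RGB2GRAY)
print([g[r,120:150:2].tolist() for r in (160,220,280)])
E
```

```text
247.6441752728992 154.73409588284701 [ 0.60879171 -0.24450673  0.21990945]
centre [ 607.5 -207.1] size [12.1  8.1] long axis az 85.81756
[[142, 141, 121, 102, 101, 103, 103, 102, 99, 129, 139, 137, 136, 135, 136], [142, 140, 135, 106, 91, 100, 84, 97, 100, 111, 136, 139, 140, 140, 137], [140, 140, 138, 125, 106, 107, 109, 106, 106, 100, 126, 140, 143, 144, 143]]
```

```bash
python3 - <<'E'
from h import *
d=np.load('w11.npz')
c=(d['K'],d['V']); im=cv2.imread('pics/w11.png'); g=cv2.cvtColor(im,cv2.COLOR_BGR2GRAY)
print(g[134:176:2,230:266:2])
m=np.argwhere(g[125:185,225:275]<60)[:,::-1]+[225,125]
w=np.array([ray('',u,v,.1175,c)[:2] for u,v in m])*1000
r=cv2.minAreaRect(w.astype(np.float32)); print(r)
a=cv2.imread('pics/w10.png')[110:190,210:310]; b=im[115:195,200:300]
cv2.imwrite('pics/cmp.png',cv2.resize(np.hstack([a,b]),None,fx=4,fy=4,interpolation=cv2.INTER_CUBIC))
E
```

```text
[[ 86  88  85  86  87  88  89  88  88  90  87  81  85  85  85  85  81  97]
 [ 86  85  82  86  86  85  87  85  87  85  86  86  87  90  89  88  89  94]
 [ 86  83  88  85  87  88  88  89  87  87  87  90  87  89  88  89  89 105]
 [ 86  82  85  86  85  88  82  81  77  76  75  70  76  87  93  85  85  99]
 [134 136 137 138 140 140 113  62  41  35  35  40  57 128 140  95  92  91]
 [146 145 146 145 146 147 121  37  37  38  42  41  52 130 143  95  90  92]
 [142 143 143 144 143 145 119  40  38  37  43  43  58 138 143  92  89  91]
 [143 145 144 145 144 146 120  45  39  40  39  37  50 131 145  95  91  91]
 [145 145 147 146 145 146 124  51  38  41  42  41  42 126 145  99  89  91]
 [145 142 144 142 143 144 143  63  42  38  42  40  44 125 147 141 112  90]
 [142 144 144 142 142 142 141  71  39  42  46  37  40 121 145 144 140 112]
 [144 145 145 145 144 145 143  74  57 123 140 108  48 119 146 146 146 142]
 [144 142 144 142 143 142 142  75 124 149 152 145 119  99 142 143 144 144]
 [145 144 144 143 144 145 146 108 136 147 147 147 142  93 146 146 147 146]
 [147 146 144 147 146 145 149 115 124 149 146 148 124  78 148 148 148 147]
 [146 146 147 146 147 148 148 121  64 129 141 125  68  68 149 150 149 148]
 [147 145 147 147 147 145 148 127  54  47  59  52  49  70 146 148 147 147]
 [142 142 142 142 142 141 144 144  72  44  51  52  49  61 134 145 146 146]
 [144 146 144 145 146 145 147 145  83  48  53  56  50  56 131 149 149 148]
 [145 146 146 144 147 145 146 149 109  45  48  53  54  61 136 145 148 146]
 [144 147 144 146 146 147 147 146 125  75  71  81  89 125 147 148 146 147]]
((607.6516723632812, -214.22825622558594), (8.579300880432129, 26.778167724609375), 0.0691591426730156)
```

View pics/cmp.png

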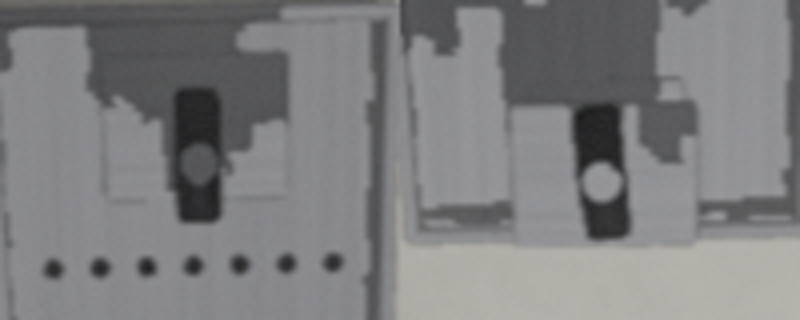

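Request:
drive_tool:
  rows:
    - [[0, 0, 0], [-0.1, 1.5, -2], 4.5]
    - [[0, 0, 0], [0, 1.6, -3], 4.5]
    - [[0, 0, 0], [0, 0, -3], 4.5]
    - [[0, 0, 0], [0, 0, -2.8], 4.5]
    - [[0, 0, 0], [0, 0, 0], 0.8]
    - [[0, 0, 0], [0, 0, 0], 0.8]
    - [[0, 0, 0], [0, 0, 0], 0.8]
    - [[0, 0, 0], [0, 0, 0], 0.8]

```text
clock: 52.62
position: [0.6073, -0.2137, 0.1136]
ee_rot: [0.001, 0.732, 0.681, 0.002]
contact_force: [-1.7, 5.1, 1.4]
width: 0.009
gripper_force: 25.5
```

Request:
drive_tool:
  rows:
    - [[0, 0, 0], [0, 0, 0], 0.8]
    - [[0, 0, 0], [0, 0, 0], 0.8]

```text
clock: 52.88
position: [0.6073, -0.2137, 0.1136]
ee_rot: [0.001, 0.732, 0.681, 0.002]
contact_force: [-2.7, 4.9, 1.3]
width: 0.0091
gripper_force: 25.5
```

```bash
python3 - <<'E'
from h import *
s=manip.get_state(); y=pose()[1].as_matrix()[:,1]; print(np.degrees(np.arctan2(y[1],y[0])),s['moment'],s['contact_force'],s['position'])
# bar measurement from top2 (arm at right)
im=cv2.imread('pics/top2.png'); g=cv2.cvtColor(im,cv2.COLOR_BGR2GRAY)
m=np.zeros_like(g); m[138:304,112:160]=(g[138:304,112:160]<118)
cs,_=cv2.findContours(m,cv2.RETR_EXTERNAL,cv2.CHAIN_APPROX_NONE); k=max(cs,key=cv2.contourArea).reshape(-1,2)
w=np.array([ray('top',u,v,.008)[:2] for u,v in k])*1000; r=cv2.minAreaRect(w.astype(np.float32)); print(r)
E
```

```text
-4.094442883597055 [0.73458563 0.46747571 0.25901383] [-2.73327921  4.90549131  1.33292665] [ 0.60730014 -0.21368563  0.11364806]
((540.17578125, 438.15985107421875), (467.0906066894531, 38.3610725402832), 2.3054697513580322)
```

Request:
drive_tool:
  rows:
    - [[0, 0, 0], [0, 0, 0], 2.5]
    - [[0, 0, 0], [0, 0, 0], 4.5]
    - [[0, 0, 0], [0, 0, 0], 4.5]
    - [[0, 0, 0], [0, 0, 2], 4.5]
    - [[0, 0, 0], [0, 0.5, 4], 4.5]
    - [[0, 0, 0], [-0.5, 2, 4], 4.5]
    - [[0, 0, 0], [-0.5, 4.5, 1], 4.5]
    - [[0, 0, 0.1], [-0.5, 4.5, 0], 4.5]

```text
clock: 53.88
position: [0.5937, -0.0996, 0.2247]
ee_rot: [0.004, 0.697, 0.718, 0.002]
contact_force: [-0.5, 0.6, -0.4]
width: 0.045
gripper_force: 0.0
```

Request:
drive_tool:
  rows:
    - [[0, 0, 0.14], [-0.5, 4.5, 0], 4.5]
    - [[0, 0, 0.14], [-0.5, 4.5, 0], 4.5]
    - [[0, 0, 0.14], [-0.5, 4.5, 0], 4.5]
    - [[0, 0, 0.14], [-0.5, 4.5, 0], 4.5]
    - [[0, 0, 0.14], [-0.5, 4.5, 0], 4.5]
    - [[0, 0, 0.14], [-0.5, 4.5, 0], 4.5]
    - [[0, 0, 0.14], [-0.5, 4.5, 0], 4.5]
    - [[0, 0, 0.14], [-0.5, 4.5, 0], 4.5]

```text
clock: 54.88
position: [0.553, 0.2615, 0.2231]
ee_rot: [0.002, 0.207, 0.978, 0.002]
contact_force: [1.2, 0.4, 0.3]
width: 0.0447
gripper_force: 0.0
```

Request:
drive_tool:
  rows:
    - [[0, 0, 0.14], [-0.5, 4.5, 0], 4.5]
    - [[0, 0, 0.14], [-0.5, 4.5, 0], 4.5]
    - [[0, 0, 0.14], [0, 4.5, 0], 4.5]
    - [[0, 0, 0.04], [0, 3, 0], 4.5]
    - [[0, 0, 0], [0, 0, 0], 4.5]

```text
clock: 55.5
position: [0.5427, 0.4273, 0.2223]
ee_rot: [0.001, -0.02, 1.0, 0.003]
contact_force: [0.0, 0.8, -0.4]
width: 0.0445
gripper_force: 0.0
```

```bash
python3 - <<'E'
from h import *
s=manip.get_state(); y=pose()[1].as_matrix()[:,1]; print(s['position'],s['qpos'].round(2),np.degrees(np.arctan2(y[1],y[0])))
im,c=snap('wrist','w12.png'); np.savez('w12.npz',K=c[0],V=c[1])
print([proj('',x,c).round(0).tolist() for x in [(.54,.438,.026),(.742,.446,.008),(.336,.430,.008)]])
t=np.array(eyes.get_image('top')); cv2.imwrite('pics/top3.png',t[:,:,::-1])
plan([((.540,.438,.1),down(np.radians(92.3)))])
E
```

```text
[0.54270311 0.42729843 0.2223383 ] [ 0.56  0.46  1.27  0.    1.41 -1.05] 92.29739819842212
[[264.0, 169.0], [262.0, 307.0], [265.0, -30.0]]
3 x [-0.0012, 0.0004, 0.0009] [-0.097, 0.444, -4.353]  -> [0.54  0.438 0.092]
```

```bash
python3 - <<'E'
from h import *
d=np.load('w12.npz'); c=(d['K'],d['V']); g=cv2.cvtColor(cv2.imread('pics/w12.png'),cv2.COLOR_BGR2GRAY)
for r in (20,60,100,130,150,170,190,210,230): print(r,g[r,228:304:3].tolist())
print('col264',list(zip(range(60,250,4),g[60:250:4,258].tolist())))
E
```

```text
20 [148, 148, 148, 148, 146, 148, 149, 127, 124, 122, 119, 124, 123, 125, 118, 123, 117, 119, 108, 151, 149, 147, 148, 150, 132, 91]
60 [152, 151, 151, 149, 150, 149, 148, 134, 128, 127, 127, 129, 128, 124, 123, 124, 120, 122, 102, 153, 152, 153, 153, 151, 152, 153]
100 [156, 153, 153, 155, 154, 151, 150, 140, 127, 125, 126, 126, 125, 125, 126, 125, 121, 121, 134, 151, 151, 151, 153, 152, 153, 153]
130 [152, 154, 152, 153, 153, 153, 153, 137, 121, 121, 124, 123, 122, 120, 124, 121, 119, 120, 153, 154, 152, 150, 149, 151, 152, 154]
150 [150, 151, 152, 151, 151, 151, 152, 139, 121, 119, 119, 120, 124, 118, 77, 120, 117, 88, 96, 95, 96, 96, 97, 95, 96, 94]
170 [145, 148, 148, 149, 147, 149, 150, 142, 119, 121, 120, 121, 123, 116, 78, 107, 123, 136, 150, 151, 150, 152, 151, 151, 152, 151]
190 [149, 149, 147, 146, 147, 146, 148, 141, 119, 121, 122, 116, 107, 114, 127, 119, 124, 135, 151, 151, 150, 149, 151, 152, 150, 150]
210 [142, 143, 147, 146, 149, 150, 149, 144, 123, 122, 122, 125, 124, 124, 126, 120, 125, 152, 153, 152, 151, 151, 150, 152, 152, 150]
230 [149, 150, 150, 150, 149, 152, 149, 145, 121, 122, 119, 124, 124, 122, 125, 121, 122, 149, 152, 151, 151, 151, 150, 124, 43, 57]
col264 [(60, 127), (64, 127), (68, 127), (72, 128), (76, 128), (80, 128), (84, 130), (88, 128), (92, 128), (96, 126), (100, 126), (104, 126), (108, 125), (112, 124), (116, 123), (120, 125), (124, 122), (128, 122), (132, 122), (136, 121), (140, 122), (144, 120), (148, 119), (152, 120), (156, 119), (160, 121), (164, 120), (168, 122), (172, 120), (176, 120), (180, 122), (184, 121), (188, 120), (192, 121), (196, 123), (200, 122), (204, 122), (208, 120), (212, 120), (216, 121), (220, 121), (224, 120), (228, 120), (232, 120), (236, 120), (240, 121), (244, 119), (248, 120)]
```

```bash
python3 - <<'E'
from h import *
d=np.load('w12.npz'); c=(d['K'],d['V']); g=cv2.cvtColor(cv2.imread('pics/w12.png'),cv2.COLOR_BGR2GRAY)
print('col270',list(zip(range(130,200,2),g[130:200:2,270].tolist())),'\ncol264',list(zip(range(180,200),g[180:200,264].tolist())))
for z in (.026,.008): print(z,[proj('',x+(z,),c).round(1).tolist() for x in [(.512,.437),(.568,.439)]])
for r,a,b in ((100,249,282.5),(210,250.5,277.5)): print(ray('',a,r,.008,c).round(4),ray('',b,r,.008,c).round(4))
E
```

```text
col270 [(130, 124), (132, 124), (134, 124), (136, 123), (138, 124), (140, 99), (142, 81), (144, 76), (146, 78), (148, 75), (150, 77), (152, 79), (154, 79), (156, 76), (158, 78), (160, 77), (162, 77), (164, 79), (166, 80), (168, 77), (170, 78), (172, 80), (174, 79), (176, 78), (178, 78), (180, 77), (182, 78), (184, 77), (186, 108), (188, 119), (190, 127), (192, 125), (194, 126), (196, 124), (198, 125)] 
col264 [(180, 122), (181, 121), (182, 122), (183, 121), (184, 120), (185, 122), (186, 120), (187, 123), (188, 120), (189, 112), (190, 107), (191, 119), (192, 124), (193, 125), (194, 123), (195, 125), (196, 121), (197, 124), (198, 123), (199, 124)]
0.026 [[264.4, 144.6], [263.8, 192.0]]
0.008 [[263.9, 142.8], [263.3, 188.0]]
[0.4638 0.4176 0.008 ] [0.4623 0.4561 0.008 ]
[0.5977 0.424  0.008 ] [0.5964 0.4585 0.008 ]
```

Request:
drive_tool:
  rows:
    - [[0, 0, -0.003], [-0.24, 0.6, -4], 4.5]
    - [[0, 0, 0], [-0.23, 0.6, -5], 4.5]
    - [[0, 0, 0], [0, 0, -5], 4.5]
    - [[0, 0, 0], [0, 0, -4], 4.5]
    - [[0, 0, 0], [0, 0, -1.6], 4.5]
    - [[0, 0, 0], [0, 0, 0], 4.5]

```text
clock: 56.35
position: [0.5382, 0.4361, 0.0265]
ee_rot: [0.0, -0.017, 1.0, 0.002]
contact_force: [-0.7, 0.3, 0.6]
width: 0.0449
gripper_force: 0.0
```

Request:
drive_tool:
  rows:
    - [[0, 0, 0], [0, 0, 0], 1.0]
    - [[0, 0, 0], [0, 0, 0], 1.0]
    - [[0, 0, 0], [0, 0, 0], 1.0]
    - [[0, 0, 0], [0, 0, 0], 1.0]
    - [[0, 0, 0], [0, 0, 0], 1.0]
  force: 90

```text
clock: 56.98
position: [0.5395, 0.4383, 0.0293]
ee_rot: [0.003, -0.018, 1.0, 0.004]
contact_force: [0.4, 0.2, 5.9]
width: 0.0108
gripper_force: 35.4
```

Request:
drive_tool:
  rows:
    - [[0, 0, 0], [0, 0, 0], 0.5]
    - [[0, 0, 0], [0, 0, 0], 0.5]
    - [[0, 0, 0], [0, 0, 0.2], 0.5]
    - [[0, 0, 0], [0, 0, 0.8], 0.5]
    - [[0, 0, 0], [0, 0, 2], 0.5]
    - [[0, 0, 0], [0, 0, 4], 0.5]
    - [[0, 0, 0], [0, 0, 4], 0.5]
    - [[0, 0, 0], [0, 0, 4], 0.5]

```text
clock: 57.98
position: [0.5373, 0.4365, 0.1773]
ee_rot: [-0.0, -0.017, 1.0, 0.002]
contact_force: [0.2, 0.6, -3.7]
width: 0.0088
gripper_force: 88.3
```

```bash
python3 - <<'E'
from h import *
s=manip.get_state(); p,Q=pose(); y=Q.as_matrix()[:,1]; a=np.degrees(np.arctan2(y[1],y[0])); print(s['position'],s['width'],s['gripper_force'],s['moment'].round(2),a)
plan([((.50,.40,.24),down(np.radians(a))),((.5,.2,.24),down(np.radians(40))),((.55,.05,.24),down(np.radians(-2.8))),((.6177,-.0108,.22),down(np.radians(-2.8)))])
E
```

```text
[0.53726869 0.4365208  0.17729088] 0.008799112288576669 88.33345413208008 [ 0.02 -0.08  0.01] 91.98399814842406
2 x [-0.0016, -0.0005, -0.0] [-1.863, -1.826, 2.735]  -> [0.5   0.4   0.232]
6 x [0.0, 0.0, -0.1512] [0.0, -3.333, 0.0]  -> [0.5   0.2   0.232]
5 x [0.0, 0.0, -0.1494] [1.0, -3.0, 0.0]  -> [0.55  0.05  0.232]
2 x [0.0, 0.0, 0.0] [3.385, -3.04, -1.0]  -> [ 0.618 -0.011  0.212]
```

Request:
drive_tool:
  rows:
    - [[0, 0, 0], [-1.9, -1.8, 2.7], 0.5]
    - [[0, 0, 0], [-1.9, -1.8, 2.7], 0.5]
    - [[0, 0, -0.1], [0, -2.8, 0], 0.5]
    - [[0, 0, -0.13], [0, -2.8, 0], 0.5]
    - [[0, 0, -0.13], [0, -2.8, 0], 0.5]
    - [[0, 0, -0.13], [0, -2.8, 0], 0.5]
    - [[0, 0, -0.13], [0, -2.8, 0], 0.5]
    - [[0, 0, -0.13], [0, -2.8, 0], 0.5]

```text
clock: 58.98
position: [0.4991, 0.2318, 0.2303]
ee_rot: [0.001, 0.352, 0.936, 0.001]
contact_force: [-0.5, -0.2, -2.6]
width: 0.0088
gripper_force: 88.5
```

Request:
drive_tool:
  rows:
    - [[0, 0, -0.13], [0, -2.8, 0], 0.5]
    - [[0, 0, -0.13], [0.8, -2.8, 0], 0.5]
    - [[0, 0, -0.13], [0.8, -2.8, 0], 0.5]
    - [[0, 0, -0.13], [0.8, -2.8, 0], 0.5]
    - [[0, 0, -0.13], [0.8, -2.8, 0], 0.5]
    - [[0, 0, -0.13], [0.8, -2.8, 0], 0.5]
    - [[0, 0, -0.1], [0.8, -2.8, 0], 0.5]
    - [[0, 0, 0], [0, 0, 0], 0.5]

```text
clock: 59.98
position: [0.5479, 0.0352, 0.2302]
ee_rot: [0.002, 0.717, 0.697, 0.0]
contact_force: [0.1, 0.7, -3.8]
width: 0.0088
gripper_force: 88.4
```

```bash
python3 - <<'E'
from h import *
s=manip.get_state(); p,Q=pose(); y=Q.as_matrix()[:,1]; a=np.degrees(np.arctan2(y[1],y[0])); print(s['position'],s['width'],s['gripper_force'],s['moment'].round(2),a)
plan([((.6177,-.0108,.208),down(np.radians(-2.8)))])
E
```

```text
[0.54786254 0.03524559 0.23024942] 0.008784250148691684 88.44449400901794 [0.02 0.02 0.01] -1.5560683901017975
2 x [0.0011, 0.0014, -0.0109] [3.492, -2.302, -1.512]  -> [ 0.618 -0.011  0.2  ]
```

Request:
drive_tool:
  rows:
    - [[0, 0, -0.0109], [3.5, -2.3, -1], 0.5]
    - [[0, 0, -0.0109], [3.5, -2.3, -1], 0.5]
    - [[0, 0, 0], [0, 0, 0], 0.5]
    - [[0, 0, 0], [0, 0, 0], 0.5]

```text
clock: 60.48
position: [0.6169, -0.008, 0.2101]
ee_rot: [0.001, 0.723, 0.691, 0.0]
contact_force: [0.1, 0.5, -3.9]
width: 0.0088
gripper_force: 88.8
```

```bash
python3 - <<'E'
from h import *
s=manip.get_state(); p,Q=pose(); M=Q.as_matrix(); y=M[:,1]; a=np.degrees(np.arctan2(y[1],y[0])); print(s['position'],a,np.degrees(M[2,:2]))
plan([((.6177,-.011,.168),down(np.radians(-2.85)))])
im=np.array(eyes.get_image('top')); cv2.imwrite('pics/top4.png',im[:,:,::-1])
sc=np.array(eyes.get_image('scene')); cv2.imwrite('pics/sc4.png',sc[:,:,::-1])
# predicted slot/catches in scene and top
for n in ('top','scene'):
    print(n,[proj(n,x).round(1).tolist() for x in [(.6278,.193,.1175),(.6073,-.2145,.1175)]],[proj(n,(s['position'][0]+k*.235*np.cos(np.radians(a+90)),s['position'][1]+k*.235*np.sin(np.radians(a+90)),s['position'][2]-.021)).round(1).tolist() for k in (1,-1)])
E
```

```text
[ 0.61692057 -0.00799135  0.21010953] -2.61876733204641 [-0.01049048  0.08997976]
2 x [0.0001, 0.0008, -0.002] [0.039, -0.15, -2.505]  -> [ 0.618 -0.011  0.16 ]
top [[212.6, 182.3], [363.1, 188.0]] [[197.0, 177.6], [381.8, 183.8]]
scene [[254.1, 164.1], [339.6, 276.3]] [[248.3, 137.3], [355.1, 267.5]]
```

```bash
python3 - <<'E'
from h import *
g=cv2.cvtColor(cv2.imread('pics/top4.png'),cv2.COLOR_BGR2GRAY)
for r in (172,175,178,181): print(r,g[r,188:216].tolist())
for r in (178,181,184,187): print(r,g[r,366:392].tolist())
E
```

```text
172 [144, 146, 144, 146, 144, 144, 144, 142, 135, 123, 113, 111, 110, 108, 109, 108, 109, 105, 107, 107, 108, 108, 108, 107, 107, 107, 109, 107]
175 [144, 146, 143, 142, 143, 143, 142, 140, 131, 120, 111, 108, 105, 104, 101, 98, 89, 88, 88, 90, 91, 92, 92, 90, 93, 95, 94, 94]
178 [143, 143, 144, 143, 141, 142, 142, 140, 129, 118, 109, 110, 109, 111, 118, 110, 94, 91, 94, 99, 107, 106, 107, 105, 106, 107, 107, 107]
181 [143, 144, 145, 144, 144, 145, 144, 139, 128, 115, 110, 106, 106, 109, 109, 107, 100, 99, 101, 99, 100, 94, 91, 90, 92, 93, 94, 94]
178 [106, 105, 105, 106, 107, 108, 108, 109, 109, 107, 108, 109, 110, 110, 109, 104, 97, 93, 93, 93, 96, 98, 103, 106, 106, 107]
181 [107, 121, 131, 137, 137, 135, 135, 133, 124, 109, 98, 104, 109, 112, 112, 110, 110, 110, 108, 106, 108, 108, 104, 99, 97, 93]
184 [116, 123, 134, 145, 148, 148, 148, 147, 140, 119, 103, 104, 109, 112, 112, 111, 111, 111, 110, 109, 111, 111, 111, 110, 110, 103]
187 [110, 112, 113, 116, 115, 114, 114, 114, 113, 109, 107, 107, 111, 110, 110, 111, 109, 111, 111, 112, 110, 111, 110, 111, 109, 107]
```

Request:
drive_tool:
  rows:
    - [[0, 0, -0.002], [0.08, -0.2, -2.5], 0.5]
    - [[0, 0, -0.002], [0, -0.2, -2.5], 0.5]
    - [[0, 0, 0], [0, 0, -0.6], 0.5]
    - [[0, 0, 0], [0, 0, 0], 0.5]

```text
clock: 61.08
position: [0.6187, -0.0124, 0.1553]
ee_rot: [0.002, 0.724, 0.689, 0.001]
contact_force: [-0.3, 0.3, -2.6]
width: 0.0082
gripper_force: 88.7
```

Request:
drive_tool:
  rows:
    - [[0, 0, 0], [0, 0, -0.5], 0.5]
    - [[0, 0, 0], [0, 0, -0.3], 0.5]
    - [[0, 0, 0], [0, 0, 0], 0.5]

```text
clock: 61.45
position: [0.6188, -0.0129, 0.1468]
ee_rot: [0.002, 0.725, 0.689, 0.001]
contact_force: [-0.5, -0.0, -4.3]
width: 0.0086
gripper_force: 88.8
```

Request:
drive_tool:
  rows:
    - [[0, 0, 0], [-0.1, 0.1, -0.4], 0.5]
    - [[0, 0, 0], [0, 0, -0.3], 0.5]
    - [[0, 0, 0], [0, 0, 0], 0.5]

```text
clock: 61.82
position: [0.6176, -0.0119, 0.1394]
ee_rot: [0.002, 0.725, 0.689, 0.001]
contact_force: [-0.3, -0.4, -3.2]
width: 0.0088
gripper_force: 88.8
```

Request:
drive_tool:
  rows:
    - [[0, 0, 0], [0, 0, -0.3], 0.5]
    - [[0, 0, 0], [0, 0, 0], 0.5]

```text
clock: 62.08
position: [0.6177, -0.0119, 0.1365]
ee_rot: [0.002, 0.725, 0.689, 0.001]
contact_force: [-0.6, 0.5, -2.4]
width: 0.0087
gripper_force: 88.8
```

Request:
drive_tool:
  rows:
    - [[0, 0, 0], [0, 0, -0.5], 0.5]
    - [[0, 0, 0], [0, 0, -0.3], 0.5]
    - [[0, 0, 0], [0, 0, 0], 0.5]

```text
clock: 62.45
position: [0.6176, -0.0119, 0.1284]
ee_rot: [0.002, 0.725, 0.689, 0.001]
contact_force: [-0.1, 0.2, -4.3]
width: 0.0089
gripper_force: 88.8
```

Request:
drive_tool:
  rows:
    - [[0, 0, 0], [0, 0, -0.4], 0.5]
    - [[0, 0, 0], [0, 0, -0.3], 0.5]
    - [[0, 0, 0], [0, 0, 0], 0.5]

```text
clock: 62.82
position: [0.6176, -0.0119, 0.1214]
ee_rot: [0.002, 0.725, 0.689, 0.001]
contact_force: [0.9, -0.0, -4.1]
width: 0.0087
gripper_force: 88.8
```

Request:
drive_tool:
  rows:
    - [[0, 0, 0], [0, 0, -0.3], 0.5]
    - [[0, 0, 0], [0, 0, 0], 0.5]

```text
clock: 63.08
position: [0.6177, -0.0119, 0.1186]
ee_rot: [0.002, 0.725, 0.689, 0.001]
contact_force: [-0.2, -0.0, -3.9]
width: 0.0084
gripper_force: 88.8
```

Request:
drive_tool:
  rows:
    - [[0, 0, 0], [0, 0, -0.2], 0.5]
    - [[0, 0, 0], [0, 0, 0], 0.5]

```text
clock: 63.32
position: [0.6178, -0.0119, 0.1167]
ee_rot: [0.002, 0.725, 0.689, 0.001]
contact_force: [0.1, 0.0, -2.7]
width: 0.0085
gripper_force: 88.8
```

Request:
drive_tool:
  rows:
    - [[0, 0, 0], [0, 0, -0.15], 0.5]
    - [[0, 0, 0], [0, 0, 0], 0.5]

```text
clock: 63.58
position: [0.618, -0.0119, 0.1164]
ee_rot: [0.002, 0.725, 0.689, 0.001]
contact_force: [-1.8, 1.0, 3.6]
width: 0.0085
gripper_force: 89.8
```

Request:
drive_tool:
  rows:
    - [[0, 0, 0], [0, 0, 0], 1.6]
    - [[0, 0, 0], [0, 0, 0], 2.5]
    - [[0, 0, 0], [0, 0, 0], 4.0]
    - [[0, 0, 0], [0, 0, 0], 4.0]
    - [[0, 0, 0], [0, 0, 2], 4.0]
    - [[0, 0, 0], [0, 2, 4], 4.0]
    - [[0, 0, 0], [0.5, 5, 3], 4.0]
    - [[0, 0, 0], [0.5, 5, 0], 4.0]

```text
clock: 64.58
position: [0.6299, 0.109, 0.2088]
ee_rot: [0.004, 0.725, 0.689, 0.004]
contact_force: [0.9, -0.5, -0.7]
width: 0.04
gripper_force: 0.0
```

Request:
drive_tool:
  rows:
    - [[0, 0, 0], [0, 3.5, 0], 4.0]
    - [[0, 0, 0], [0, 0, 0], 4.0]

```text
clock: 64.82
position: [0.6276, 0.1457, 0.2052]
ee_rot: [0.002, 0.723, 0.69, 0.001]
contact_force: [0.7, -0.4, -0.9]
width: 0.0401
gripper_force: 0.0
```

```bash
python3 - <<'E'
from h import *
im,c=snap('wrist','w13.png'); np.savez('w13.npz',K=c[0],V=c[1]); u,v=proj('',(.6278,.193,.1175),c); u,v=int(u),int(v); print(u,v)
cv2.imwrite('pics/w13c.png',cv2.resize(im[max(v-75,0):v+110,u-110:u+110,::-1],None,fx=3,fy=3,interpolation=cv2.INTER_CUBIC))
plan([((.6278,.1925,.168),down(np.radians(-2.85))),((.6278,.1925,.126),down(np.radians(-2.85)))])
E
```

```text
250 138
2 x [0.001, 0.0021, -0.0008] [0.006, 2.424, -2.255]  -> [0.628 0.192 0.16 ]
1 x [0.0, 0.0, 0.0] [0.0, 0.0, -4.2]  -> [0.628 0.192 0.118]
```

View pics/w13c.png

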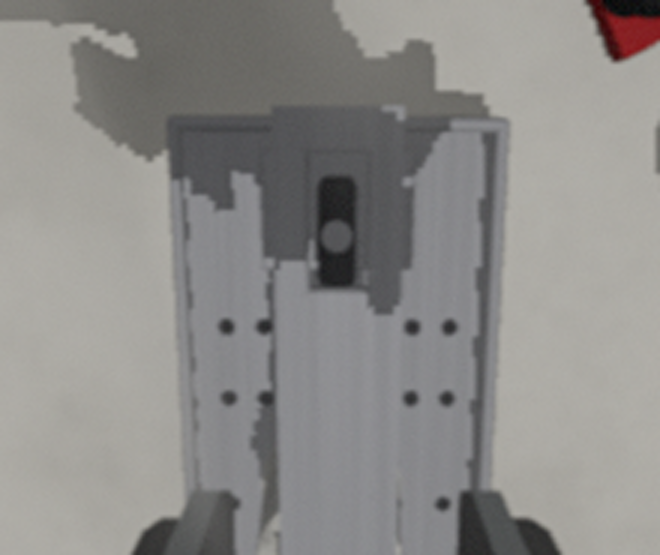

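Request:
drive_tool:
  rows:
    - [[0, 0, 0], [0, 2.3, -2.2], 4.0]
    - [[0, 0, 0], [0, 2.3, -2.2], 4.0]
    - [[0, 0, 0], [0, 0, -2.5], 4.0]
    - [[0, 0, 0], [0, 0, -1.5], 4.0]
    - [[0, 0, 0], [0, 0, 0], 0.8]
    - [[0, 0, 0], [0, 0, 0], 0.8]
    - [[0, 0, 0], [0, 0, 0], 0.8]
    - [[0, 0, 0], [0, 0, 0], 0.8]
  force: 25

```text
clock: 65.88
position: [0.6277, 0.1884, 0.1218]
ee_rot: [0.002, 0.725, 0.689, 0.001]
contact_force: [-2.3, -2.5, -0.2]
width: 0.0085
gripper_force: 22.7
```

Request:
drive_tool:
  rows:
    - [[0, 0, 0], [0, 0, 0], 0.8]
    - [[0, 0, 0], [0, 0, 0], 0.8]

```text
clock: 66.12
position: [0.6277, 0.1884, 0.1218]
ee_rot: [0.002, 0.725, 0.689, 0.001]
contact_force: [-1.7, -3.4, 2.0]
width: 0.0086
gripper_force: 23.0
```

Request:
drive_tool:
  rows:
    - [[0, 0, 0.14], [0.03, 0.01, 0], 0.8]
    - [[0, 0, 0.14], [0.03, 0.01, 0], 0.8]
    - [[0, 0, 0.14], [0.03, 0.02, 0], 0.8]
    - [[0, 0, 0.14], [0.03, 0.03, 0], 0.8]
    - [[0, 0, 0.14], [0.03, 0.03, 0], 0.8]
    - [[0, 0, 0.14], [0.03, 0.03, 0], 0.8]
    - [[0, 0, 0.14], [0.02, 0.03, 0], 0.8]
    - [[0, 0, 0.14], [0.02, 0.03, 0], 0.8]

```text
clock: 67.12
position: [0.6307, 0.1901, 0.1218]
ee_rot: [0.002, 0.246, 0.969, 0.002]
contact_force: [-1.7, -3.9, 1.9]
width: 0.0085
gripper_force: 22.9
```

Request:
drive_tool:
  rows:
    - [[0, 0, 0.14], [0.02, 0.03, 0], 0.8]
    - [[0, 0, 0.14], [0.01, 0.03, 0], 0.8]
    - [[0, 0, 0.14], [0.01, 0.03, 0], 0.8]
    - [[0, 0, 0.05], [0, 0, 0], 0.8]
    - [[0, 0, 0], [0, 0, 0], 0.8]

```text
clock: 67.75
position: [0.6311, 0.1916, 0.1218]
ee_rot: [0.001, 0.016, 1.0, 0.002]
contact_force: [-1.1, -4.4, 1.3]
width: 0.0085
gripper_force: 23.0
```

```bash
python3 - <<'E'
from h import *
s=manip.get_state(); y=pose()[1].as_matrix()[:,1]; print(np.degrees(np.arctan2(y[1],y[0])),s['moment'],s['contact_force'],s['position'],s['width'])
E
```

```text
88.1755580900516 [-0.65623188  0.30323827 -0.02853019] [-1.10299757 -4.42947243  1.28496478] [0.6311208  0.19155689 0.12182045] 0.008489618922135803
```

Request:
drive_tool:
  rows:
    - [[0, 0, 0.05], [0, 0, 0], 0.8]
    - [[0, 0, 0], [0, 0, 0], 0.8]
    - [[0, 0, 0], [0, 0, 0], 0.8]

```text
clock: 68.12
position: [0.6311, 0.1916, 0.1218]
ee_rot: [0.001, -0.009, 1.0, 0.002]
contact_force: [-0.9, -4.4, 4.0]
width: 0.0083
gripper_force: 24.3
```

```bash
python3 - <<'E'
from h import *
s=manip.get_state(); y=pose()[1].as_matrix()[:,1]; print(np.degrees(np.arctan2(y[1],y[0])),s['moment'],s['contact_force'],s['position'],s['width'])
E
```

```text
91.00481742586015 [-0.8072194   0.16136025 -0.24176342] [-0.90568176 -4.41356284  3.967364  ] [0.63109612 0.19159736 0.12177498] 0.008264478036255013
```

Request:
drive_tool:
  rows:
    - [[0, 0, 0], [0, 0, 0], 2.0]
    - [[0, 0, 0], [0, 0, 0], 4.0]
    - [[0, 0, 0], [0, 0, 0], 4.0]
    - [[0, 0, 0], [0, 0, 2], 4.0]
    - [[0, 0, 0], [0, 0, 4], 4.0]
    - [[0, 0, -0.14], [0, -3, 2], 4.0]
    - [[0, 0, -0.14], [-0.2, -4, 0], 4.0]
    - [[0, 0, -0.14], [-0.2, -4, 0], 4.0]

```text
clock: 69.12
position: [0.6267, 0.0815, 0.2018]
ee_rot: [0.002, 0.201, 0.98, 0.003]
contact_force: [0.2, 0.3, -0.3]
width: 0.0399
gripper_force: 0.0
```

Request:
drive_tool:
  rows:
    - [[0, 0, -0.14], [-0.2, -4, 0], 4.0]
    - [[0, 0, -0.14], [-0.2, -4, 0], 4.0]
    - [[0, 0, -0.14], [-0.2, -4, 0], 4.0]
    - [[0, 0, -0.14], [-0.2, -4, 0], 4.0]
    - [[0, 0, -0.14], [-0.2, -4, 0], 4.0]
    - [[0, 0, -0.14], [-0.2, -4, 0], 4.0]
    - [[0, 0, -0.14], [-0.2, -3, 0], 4.0]
    - [[0, 0, -0.14], [-0.2, -2, 0], 4.0]

```text
clock: 70.12
position: [0.6106, -0.2095, 0.2011]
ee_rot: [0.002, 0.691, 0.722, 0.001]
contact_force: [-1.0, 0.2, 1.4]
width: 0.04
gripper_force: 0.0
```

Request:
drive_tool:
  rows:
    - [[0, 0, -0.09], [0, 0, 0], 4.0]
    - [[0, 0, 0], [0, 0, 0], 4.0]

```text
clock: 70.38
position: [0.6106, -0.2081, 0.2011]
ee_rot: [0.002, 0.721, 0.693, 0.001]
contact_force: [0.7, 0.4, 0.5]
width: 0.0399
gripper_force: 0.0
```

```bash
python3 - <<'E'
from h import *
plan([((.607,-.214,.168),down(np.radians(-2.85))),((.607,-.214,.129),down(np.radians(-2.85)))]); print(manip.get_state()['position'])
E
```

```text
1 x [0.0009, 0.0047, -0.01] [-0.36, -0.586, -4.113]  -> [ 0.607 -0.214  0.16 ]
1 x [0.0, 0.0, 0.0] [0.0, 0.0, -3.9]  -> [ 0.607 -0.214  0.121]
[ 0.6105959  -0.20813657  0.20112869]
```

Request:
drive_tool:
  rows:
    - [[0, 0, -0.01], [-0.36, -0.6, -2], 4.0]
    - [[0, 0, 0], [0, 0, -2.5], 4.0]
    - [[0, 0, 0], [0, 0, -2.3], 4.0]
    - [[0, 0, 0], [0, 0, -1.3], 4.0]
    - [[0, 0, 0], [0, 0, 0], 0.8]
    - [[0, 0, 0], [0, 0, 0], 0.8]
    - [[0, 0, 0], [0, 0, 0], 0.8]
    - [[0, 0, 0], [0, 0, 0], 0.8]

```text
clock: 71.38
position: [0.6072, -0.2141, 0.121]
ee_rot: [0.003, 0.725, 0.689, 0.001]
contact_force: [0.9, 0.7, 0.7]
width: 0.009
gripper_force: 24.6
```

Request:
drive_tool:
  rows:
    - [[0, 0, 0], [0, 0, 0], 0.8]
    - [[0, 0, 0], [0, 0, 0], 0.8]

```text
clock: 71.62
position: [0.6072, -0.2141, 0.121]
ee_rot: [0.003, 0.725, 0.689, 0.001]
contact_force: [-0.7, 1.4, 3.2]
width: 0.0086
gripper_force: 24.9
```

Request:
drive_tool:
  rows:
    - [[0, 0, 0.14], [0, 0, 0], 0.8]
    - [[0, 0, 0.14], [0, 0, 0], 0.8]
    - [[0, 0, 0.14], [0, 0, 0], 0.8]
    - [[0, 0, 0.14], [0, 0, 0], 0.8]
    - [[0, 0, 0.14], [0, 0, 0], 0.8]
    - [[0, 0, 0.14], [0, 0, 0], 0.8]
    - [[0, 0, 0.14], [0, 0, 0], 0.8]
    - [[0, 0, 0.14], [0, 0, 0], 0.8]

```text
clock: 72.62
position: [0.6057, -0.215, 0.121]
ee_rot: [0.0, 0.246, 0.969, 0.001]
contact_force: [-4.1, -2.6, 4.8]
width: 0.0088
gripper_force: 25.1
```

Request:
drive_tool:
  rows:
    - [[0, 0, 0.14], [0, 0, 0], 0.8]
    - [[0, 0, 0.14], [0, 0, 0], 0.8]
    - [[0, 0, 0.14], [0, 0, 0], 0.8]
    - [[0, 0, 0.1], [0, 0, 0], 0.8]
    - [[0, 0, 0], [0, 0, 0], 0.8]
    - [[0, 0, 0], [0, 0, 0], 0.8]

```text
clock: 73.38
position: [0.6055, -0.2157, 0.1209]
ee_rot: [-0.001, -0.009, 1.0, 0.001]
contact_force: [-4.8, -2.5, 3.6]
width: 0.0083
gripper_force: 26.7
```

```bash
python3 - <<'E'
from h import *
s=manip.get_state(); y=pose()[1].as_matrix()[:,1]; print(np.degrees(np.arctan2(y[1],y[0])),s['moment'],s['contact_force'],s['position'],s['width'])
E
```

```text
91.04326017866143 [-0.45270471  0.7007292  -0.36113494] [-4.82738761 -2.54233367  3.64610963] [ 0.60545793 -0.21568431  0.12094834] 0.008274832520467673
```

Request:
drive_tool:
  rows:
    - [[0, 0, 0], [0, 0, 0], 2.0]
    - [[0, 0, 0], [0, 0, 0], 4.0]
    - [[0, 0, 0], [0, 0, 0], 4.0]
    - [[0, 0, 0], [0, 0, 2], 4.0]
    - [[0, 0, 0], [0, 0, 4], 4.0]
    - [[0, 0, 0], [2, 0, 4], 4.0]
    - [[0, 0, 0], [1.5, 0, 1], 4.0]
    - [[0, 0, 0], [0, 0, 0], 4.0]

```text
clock: 74.38
position: [0.6431, -0.2141, 0.2311]
ee_rot: [0.002, -0.01, 1.0, 0.002]
contact_force: [0.4, 0.6, -0.5]
width: 0.0395
gripper_force: 0.0
```

```bash
cat > ck.py <<'E'
from h import *
import sys
x,y,f=float(sys.argv[1]),float(sys.argv[2]),sys.argv[3]
im,c=snap('wrist',f); g=cv2.cvtColor(im,cv2.COLOR_RGB2GRAY)
u,v=map(int,proj('',(x,y,.1175),c)); u0,v0=max(u-32,0),max(v-32,0)
m=np.argwhere(g[v0:v+32,u0:u+32]<58)[:,::-1]+[u0,v0]
w=np.array([ray('',a,b,.1175,c)[:2] for a,b in m])*1000; print((u,v),len(m),cv2.minAreaRect(w.astype(np.float32)))
q=w-w.mean(0); e=np.linalg.svd(q,full_matrices=False)[2][0]; print('az',np.degrees(np.arctan2(e[1],e[0]))%180,w.min(0),w.max(0))
E
python3 ck.py .6065 -.2145 w14.png
```

```text
(255, 148) 178 ((616.1842041015625, -209.30105590820312), (47.91224670410156, 20.185720443725586), 35.337371826171875)
az 4.039657764274578 [ 592.90848101 -221.05747132] [ 630.16772041 -187.60468147]
```

Request:
drive_tool:
  rows:
    - [[0, 0, 0], [0, 5, 0], 4.0]
    - [[0, 0, 0], [0, 5, 0], 4.0]
    - [[0, 0, 0], [0, 5, 0], 4.0]
    - [[0, 0, 0], [0.5, 5, 0], 4.0]
    - [[0, 0, 0], [0.5, 5, 0], 4.0]
    - [[0, 0, 0], [0.5, 5, 0], 4.0]
    - [[0, 0, 0], [0, 5, 0], 4.0]
    - [[0, 0, 0], [0, 5, 0], 4.0]

```text
clock: 75.42
position: [0.6554, 0.1869, 0.2286]
ee_rot: [-0.001, -0.009, 1.0, 0.002]
contact_force: [0.8, -0.2, -0.4]
width: 0.0401
gripper_force: 0.0
```

Request:
drive_tool:
  rows:
    - [[0, 0, 0], [0, 0.8, 0], 4.0]
    - [[0, 0, 0], [0, 0, 0], 4.0]

```text
clock: 75.68
position: [0.6559, 0.1937, 0.2291]
ee_rot: [-0.001, -0.01, 1.0, 0.002]
contact_force: [-0.4, 0.3, -0.2]
width: 0.04
gripper_force: 0.0
```

```bash
python3 ck.py .628 .193 w15.png
```

```text
(255, 159) 226 ((625.8823852539062, 191.26644897460938), (8.553020477294922, 26.6728572845459), 87.74852752685547)
az 176.58056504030066 [612.48169569 186.77762879] [639.05652351 195.88049702]
```

Request:
drive_tool:
  rows:
    - [[0, 0, 0], [-2, 0, 4], 4.0]
    - [[0, 0, 0], [-5, 3, 2], 4.0]
    - [[0, 0, 0], [-5, 5, 0], 4.0]
    - [[0, 0, 0], [-5, 5, 0], 4.0]
    - [[0, 0, 0], [-5, 5, 0], 4.0]
    - [[0, 0, 0], [-5, 5, 0], 4.0]
    - [[0, 0, 0], [-5, 5, 0], 4.0]
    - [[0, 0, 0], [0, 0, 0], 4.0]

```text
clock: 76.72
position: [0.3634, 0.4459, 0.2903]
ee_rot: [0.0, -0.011, 1.0, 0.002]
contact_force: [0.3, -0.8, 0.3]
width: 0.0404
gripper_force: 0.0
```

```bash
python3 - <<'E'
from h import *
g=cv2.cvtColor(cv2.imread('pics/w14.png'),cv2.COLOR_BGR2GRAY)
print(g[132:170:3,225:290:3])
im=cv2.imread('pics/top0.png').astype(int); t=np.array(eyes.get_image('top'))[:,:,::-1].astype(int); cv2.imwrite('pics/top5.png',t)
# bottles/vial unmoved: difference around them vs start
for n,(u,v) in dict(tonic=(216,134),iodine=(244,131),vial=(283,147)).items(): print(n,np.abs(t-im)[v-14:v+14,u-12:u+12].mean().round(1))
gg=cv2.cvtColor(t.astype(np.uint8),cv2.COLOR_BGR2GRAY); print(manip.get_state()['position'])
print('catch pred',[proj('top',x).round(1).tolist() for x in [(.627,.193,.1175),(.6065,-.2145,.1175)]])
print(gg[178:198:2,350:376:2]); 
E
```

```text
[[150 152 150 150 151 150 150 150 127  56  61  70  97  96 152 154 155 155
  154 155 157 156]
 [154 152 151 149 152 151 153 154  84  58  58  53  95  92 151 150 151 150
  149 150 151 151]
 [153 152 152 136 105 142 108 112  61  53  50  51  90 122 143 144 146 147
  152 152 151 151]
 [153 153 152 136 100 139 135 130  60  55  51  49  86  84  88  92  91 134
  150 150 148 148]
 [153 154 154 124  99 151 154 153  58  72  59  51 100 102 143  94  93 139
  150 147 147 147]
 [151 150 150 126  99 151 152 151 109 155 153  83  98 103 135  94  92 143
  148 147 149 148]
 [150 149 151 115  99 141 143 135 128 151 151 106  93  94  90  93  91 133
  145 147 148 115]
 [154 153 152 117  91  90 149 145  68 145 144  63  94  92 143 153 141 123
  143 143 146  97]
 [154 154 152 144 139 133 128 123  50  46  46  63  88  84 109 114 107  93
   92  93  92  92]
 [150 149 150 150 151 152 151 151  46  45  44  77  95  97  94  95  93  94
   94  91  93  96]
 [154 154 151 150 152 150 149 144  54  50  44 120  91  94  91  93  94  92
   94  94  95  95]
 [158 136 138 149 149 150 153 154 151 148 146 151  94  94  95  93  93  93
   
[... 187 characters left out ...]
[212.6, 182.6], [363.1, 188.3]]
[[103 102 103 103 103 103  82  73 109 133 138 139 138]
 [104 103 103 103 105 101  81  73 107 133 137 138 138]
 [103 105 101 100 103  93  71  78 102 117 124 131 136]
 [103 103  98  95  86  65  38  63  94 104 107 125 137]
 [102 100  78  63  58  31  45  70  77  94 103 124 138]
 [104  99  70  65  64  35  57  86  81  89 104 121 136]
 [104 101  76  63  57  28  25  56  73  87 105 121 137]
 [104 102  93  86  62  33  23  62  88  93 102 123 137]
 [ 87  87  87  90  72  58  62  82  98  98 102 122 138]
 [ 55  54  49  78  91  86  80  84  90 107 117 129 138]][ WARN:0@0.533] global loadsave.cpp:1063 imwrite_ Unsupported depth image for selected encoder is fallbacked to CV_8U.
```

```bash
python3 -c "
from rig import job; print(job.sign_off())"
```

```text
the job is handed in; nothing more can be done
None
```

Job handed in at about 77 s of the 210 s limit: all three cups stand upside down over their own nozzles, the bar rests on both brackets, and both catches are turned crosswise; the bottles and vial look unmoved in the top camera.

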